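# Feed two wound coils into the tester's gravity chute

## Task

Load the two wound coils into the coil tester's sloping chute, first the copper one from the winder's post, then the yellow one from the sloping rest. Lay each one flat in the chute's green loading end, base down and orange terminals uphill, and only let go once it lies there, so that it slides down by itself: the copper coil to the black stop, the yellow one up against it. Leave the meter, jar, screwdriver and mug where they are.

Things in the scene. Friction and masses are not known exactly. Their poses are not given: they have to be found in the camera images.
- coil_a_center (a point): Copper-wound coil, about 300 g, 84 x 60 x 52 mm: base flange 84 x 60 x 8; on it a flat-sided block 56 long (x; top cheek 64), 46 wide (y), to grip across y at 8 to 52 above the underside; 22 square bore along z. Point: half-way up (26). x to the orange terminals, z out of the top. Starts upright on the winder's post, x within 1.8 rad of world +x.
- coil_b_center (a point): Yellow-wound coil, about 300 g, 84 x 60 x 52 mm: base flange 84 x 60 x 8; on it a flat-sided block 56 long (x; top cheek 64), 46 wide (y), to grip across y at 8 to 52 above the underside; 22 square bore along z. Point: half-way up (26). x to the orange terminals, z out of the top. Starts on the rest: z leans 30 degrees towards the rest's low side, x level, along its lip.
- coil_a_terminals (a point): Centre of the copper coil's orange terminal strip (8 x 50 x 10 mm), which stands on the base flange at the coil's +x end only: 38 mm along x from the coil's centre, 13 mm above its underside.
- coil_b_terminals (a point): Centre of the yellow coil's orange terminal strip (8 x 50 x 10 mm), which stands on the base flange at the coil's +x end only: 38 mm along x from the coil's centre, 13 mm above its underside.
- trough: Fixed slippery trough sloping 30 degrees. Origin: on the floor's centre line at the rubber stop (25 mm high); x uphill along the floor, y across, z square out of it. Floor 300 mm long, green loading end x = 190 to 300. Rails 68 mm apart, 6 thick, 8 high. A coil let go slides down in under 1 s; against the stop its centre is at x = 42, the next at 126. Lay coils with centre near x = 235.
- chute: Stand that carries the trough, fixed. Origin at the centre of its 340 x 130 mm foot on the bench, x towards the uphill end. The trough's origin is 130 mm towards -x and 50 mm up. Just below the stop a grey tester head, 30 mm thick, 130 wide, its top 97 mm above the bench.
- post_seat (a point): Foot of the winder's upright steel post, on its axis, on the seat (44 mm across, 40 mm above the bench) that carries the copper coil. Post 14 mm in diameter, 66 mm tall from the seat: it ends 14 mm above the coil's top. Below: a fixed blue block 110 x 100 mm, 30 mm high.
- rest: Fixed white sloping rest. Origin: centre of its foot (120 x 110 mm) on the bench; x to its high side. A 110 mm wide plate slopes up 30 degrees towards +x, up to about 115 mm above the bench; the coil lies on it against a lip 6 mm high at the low side, the centre of its underside about 19 mm to -x and 90 mm above the origin.
- panel_meter: black panel meter with a white dial, 70 x 90 x 80 mm, standing loose on the bench; leave it where it is.
- jar: brown glass jar with black cap, 60 mm across, 90 mm tall, standing on the bench; leave it where it is.
- screwdriver: red-handled screwdriver lying on the bench; leave it where it is.
- mug: white mug, 76 mm across, 90 mm tall, on the bench; leave it where it is.

How it is judged (in metres and radians):
On the way, in this order (a step that is already met when the one before it is completed fails the run):
1. the copper coil lies flat in the green loading end, base down, terminals uphill, still held (y of coil_a_center in the frame of trough between -0.012 and 0.012 m and angle between the z axis of coil_a_center and the z axis of trough, either way round below 0.14 rad and angle between the x axis of coil_a_center and the x axis of trough, either way round below 0.2 rad and z of coil_a_center in the frame of trough between 0.018 and 0.034 m and z of coil_a_terminals in the frame of trough below 0.026 m and x of coil_a_center in the frame of trough between 0.17 and 0.3 m and (x of coil_a_terminals in the frame of trough above 0.265 m or (x of coil_a_center in the frame of trough below 0.235 m and x of coil_a_terminals in the frame of trough above 0.2 m)) and contact force between the fingers and coil_a above 0.5 N), for 0.05 s.
2. the copper coil has slid down to the stop (y of coil_a_center in the frame of trough between -0.012 and 0.012 m and angle between the z axis of coil_a_center and the z axis of trough, either way round below 0.14 rad and angle between the x axis of coil_a_center and the x axis of trough, either way round below 0.2 rad and z of coil_a_center in the frame of trough between 0.018 and 0.034 m and z of coil_a_terminals in the frame of trough below 0.026 m and x of coil_a_center in the frame of trough between 0.03 and 0.054 m and x of coil_a_terminals in the frame of trough between 0.064 and 0.096 m), for 0.2 s.
3. the yellow coil lies flat in the green loading end, base down, terminals uphill, still held (y of coil_b_center in the frame of trough between -0.012 and 0.012 m and angle between the z axis of coil_b_center and the z axis of trough, either way round below 0.14 rad and angle between the x axis of coil_b_center and the x axis of trough, either way round below 0.2 rad and z of coil_b_center in the frame of trough between 0.018 and 0.034 m and z of coil_b_terminals in the frame of trough below 0.026 m and x of coil_b_center in the frame of trough between 0.17 and 0.3 m and (x of coil_b_terminals in the frame of trough above 0.265 m or (x of coil_b_center in the frame of trough below 0.235 m and x of coil_b_terminals in the frame of trough above 0.2 m)) and contact force between the fingers and coil_b above 0.5 N), for 0.05 s.
At the end, for the whole second after the job is handed in: Copper coil at the stop, yellow one behind it (centres at trough x = 42 and 126 mm, y = 0, each within 12 mm), flat on the floor within 8 mm and 0.14 rad, base down, terminals uphill within 0.2 rad, let go. Each first lay so, held, at x = 170 to 300 mm (all of step 2 and y of coil_b_center in the frame of trough between -0.012 and 0.012 m and angle between the z axis of coil_b_center and the z axis of trough, either way round below 0.14 rad and angle between the x axis of coil_b_center and the x axis of trough, either way round below 0.2 rad and z of coil_b_center in the frame of trough between 0.018 and 0.034 m and z of coil_b_terminals in the frame of trough below 0.026 m and x of coil_b_center in the frame of trough between 0.114 and 0.138 m and x of coil_b_terminals in the frame of trough between 0.148 and 0.18 m); the robot touches nothing.
It fails at once if the panel meter is pushed more than 40 mm (distance of panel_meter from where it was at the start of the episode above 0.04 m).
It fails at once if the jar is pushed more than 40 mm (distance of jar from where it was at the start of the episode above 0.04 m).
It fails at once if the screwdriver is pushed more than 40 mm (distance of screwdriver from where it was at the start of the episode above 0.04 m).
It fails at once if the mug is pushed more than 40 mm (distance of mug from where it was at the start of the episode above 0.04 m).
It also fails if it takes over 64 s, if anything falls off the work surface, if the arm or the gripper's body presses on something with over 40 N, if the wrist force passes 120 N, or if a joint passes its speed limit or range.

## Robot

A 6-joint arm with a two-finger parallel gripper is mounted at the origin on the work surface. World frame = base frame: x ahead of the robot, y to its left, z up, the work surface at z = 0. Lengths are in m, angles in degrees, forces in N, time in s.
With the tool pointing down it reaches from about 0.3 to 0.75 m from the base axis. Payload 8.5 kg.
Tool frame: the origin (TCP) lies midway between the tips of the shut fingers; the grasp point (between the pads) lies 19 mm behind it; z points along the fingers, y is the direction in which the jaws open and shut (so a half turn about z gives the same grasp; the last joint's range is limited). The gripper opens to 85 mm and grips with 20 to 120 N. Pads are 22 mm wide; open, the fingers measure 114 mm over their backs; the gripper's body (76 mm by 85 mm) begins 54 mm behind the grasp point. The pads swing forward as they close: fully open they stand 13 mm farther back than shut.
Start: joints at [-84.07, 21.807, 74.336, -0, 83.858, -12.336], TCP at [0.172, -0.522, 0.231] pointing down, gripper open.
Joint ranges: [-178.18, 178.18], [-50.72, 133.34], [12.68, 142.11], [-81.47, 261.47], [9.98, 163.14], [-165.26, 165.26]. Speed limits (degrees/s): [136.94, 136.94, 180, 180, 180, 180].

## Interface

Orientations are given as a 3x3 rotation matrix whose columns are the frame's x, y, z axes.
In Python, from rig import arm gives the robot as it stands.
- The arm moves only by the shell command python3 -m crank 'ROWS' [OPENING]. ROWS is JSON, one flat list of numbers, 4 for each row, row after row: the shift along the tool's x, y, z scaled (see below), then the turn about the tool's z scaled (see below). In form: [dx, dy, dz, roll, dx, dy, dz, roll, ...]. A call has 1 to 5 rows; each row shifts and turns the commanded pose from where the row before left it, along the tool's axes as they then stand; what a row does not reach is not made up. The controller multiplies each number of a shift by 0.4 m and each number of a turn by 0.5 rad. A row lasts 1/8 s, in which the tool goes at most 62.5 mm and 10.7 degrees, less where a joint would pass 70% of its speed; a pose out of reach is approached as far as the arm can. A call with a number of a shift or a turn outside -1 to 1 is refused whole. A call with a gripper value outside its range is refused whole. OPENING is the opening, from 0 (shut) to 1 (fully open), set as the call begins (- or left out, the last holds). The fingers move at their own pace and stop on an object; the grip force is fixed at half the most. Time passes only in rows, so rows that do not move let the fingers close. It gives the time, the measured TCP pose, the force and the opening at its end, in the units of the state.
- arm.state(): the state, without advancing time (a new reading comes with each control period).
- arm.camera(name): name is "scene" or "side" or "wrist"; returns a dict with "img" (420x560x3 uint8, red, green, blue), "mtx" (3x3 intrinsics, pixels), "cam_to_world" (4x4, takes a point from camera to world coordinates); the wrist camera has in their place "T_tool_cam" (4x4, takes a point from camera to tool coordinates, whose origin is the TCP and whose axes are the flange's). Camera axes: x right, y up, looking along -z (the intrinsics and any distortion apply to the point x, -y, -z); pixel columns grow to the right and rows downward; lengths in m; the calibration is good to about 2 mm. A picture is of the moment at which its call begins: read the wrist's pose just before it. There is no depth.
- arm.finish_job(): hands the job in, once; it reports no verdict.
The state is a dict: "time_s": time; "q": joint angles; "qvel": joint speeds; "tau": joint torques, N m; "tool_pos": TCP position; "tool_rot": TCP orientation; "force": force on the tool from outside, world axes, zero at the start; "ft_torque": the same for the moment, N m; "grip_width": finger opening in m.
Only numpy, scipy, OpenCV 4.12 (cv2) and the standard library are available. Lean on these libraries where they do the work, as an engineer would, in place of code of your own. Each camera call takes 0.05 s, during which the arm holds its last target.

## Working session

There is one attempt and no reset: what is moved stays moved. The work goes in short steps, Python scripts to look and compute and a shell command to move; the robot and the scene stay as the last step left them, time stands still between calls to the robot, and variables do not carry over. Pictures are saved under pics/ and viewed, and the job is handed in when it is done.

```bash
ls -la; mkdir -p pics; python3 - <<'E'
from rig import arm
import cv2
s=arm.state();print(s)
for n in("scene","side","wrist"):
    c=arm.camera(n);cv2.imwrite(f"pics/{n}0.png",c["img"][:,:,::-1])
    print(n,c["mtx"].tolist(),[ (k,v.tolist()) for k,v in c.items() if k not in("img","mtx") and hasattr(v,'tolist')])
E
```

```text
total 12
drwxr-xr-x  3 agent agent 4096 Dec  6 12:46 .
drwxr-xr-x 23 root  root  4096 Dec  6 12:46 ..
drwxr-xr-x  2 agent agent 4096 Dec  6 12:46 pics
{'time_s': 0.0, 'q': array([-8.40690681e+01,  2.18393754e+01,  7.43845743e+01, -1.03013975e-03,
        8.38568687e+01, -1.23341559e+01]), 'qvel': array([ 0.1123376 ,  0.0298777 ,  0.09249473, -0.00599782, -0.0169073 ,
       -0.12445027]), 'tau': array([-8.70144891e-05, -4.48456085e+01, -2.31278390e+01, -1.76987228e-04,
        4.74074594e-03,  4.20699439e-05]), 'tool_pos': array([ 0.17235511, -0.52199143,  0.23072796]), 'tool_rot': array([[ 9.49616043e-01,  3.13415608e-01, -1.63531609e-04],
       [ 3.13415522e-01, -9.49615052e-01,  1.40115002e-03],
       [ 2.83850208e-04, -1.38180788e-03, -9.99999005e-01]]), 'force': array([-0.18733692,  0.3226112 , -0.01366598]), 'ft_torque': array([-0.02715242, -0.00022457,  0.00731606]), 'grip_width': 0.08531032592558552}
scene [[411.0184659311551, 0.0, 280.72317134379983], [0.0, 411.0184659311551, 214.35681667928958], [0.0, 0.0, 1.0]] [('cam_to_world', [[-0.809222063142316, -0.4211866297048806,
[... 364 characters left out ...]
-0.9292946819607135, 0.2419952629418357, -0.27901556729553406, 0.2620838654211293], [-0.36892821612009336, -0.6438326666429401, 0.6703517499894266, 0.6000506296116712], [-0.017417388724565393, 0.725891031820309, 0.6875891538505133, 0.8225526692199387], [0.0, 0.0, 0.0, 1.0]])]
wrist [[315.2615131822154, 0.0, 276.35457689382434], [0.0, 315.2615131822154, 207.16128292956483], [0.0, 0.0, 1.0]] [('T_tool_cam', [[-0.0005978260496098379, 0.9588637377554424, 0.28386612165187236, 0.07227851792031542], [0.999999758591773, 0.00047270329072518377, 0.000509281841222954, -0.00040758505486759855], [0.0003541474400157657, 0.28386635758620665, -0.958863788872189, -0.1416066128263595], [0.0, 0.0, 0.0, 1.0]])]
```

View pics/scene0.png

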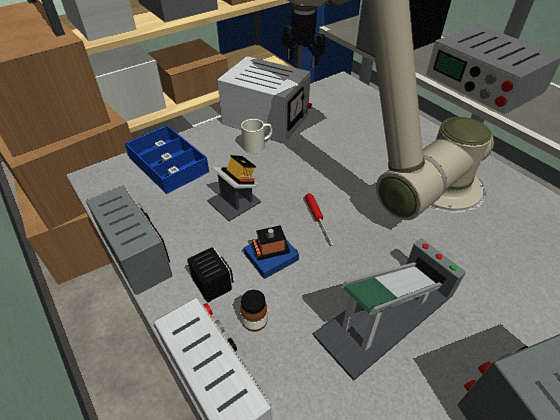

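View pics/side0.png

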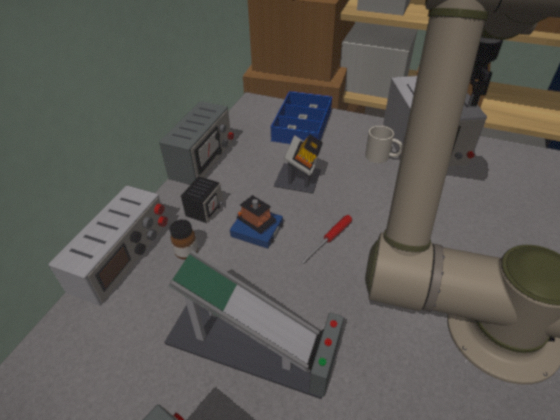

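View pics/wrist0.png

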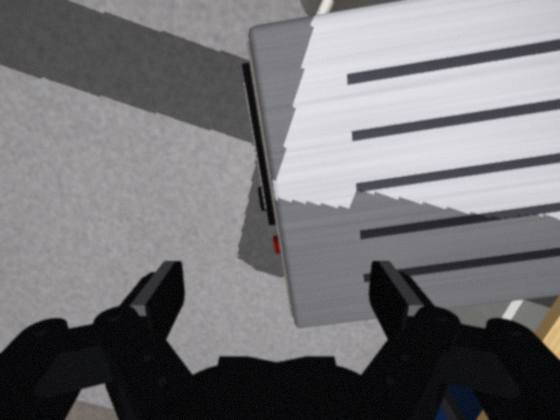

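```bash
python3 - <<'E'
import cv2
s=cv2.imread("pics/scene0.png");d=cv2.imread("pics/side0.png")
def c(i,x0,y0,w,h,k,n):
    cv2.imwrite(n,cv2.resize(i[y0:y0+h,x0:x0+w],None,fx=k,fy=k,interpolation=cv2.INTER_CUBIC))
c(s,190,130,130,100*130//130+50,4,"pics/s_coils.png")
c(s,300,230,170,150,4.7,"pics/s_chute.png".replace('.png','.png'))
c(d,215,120,130,130,4.6,"pics/d_coils.png")
c(d,160,240,190,150,4,"pics/d_chute.png")
E
```

```text
(no output)
```

View pics/s_coils.png

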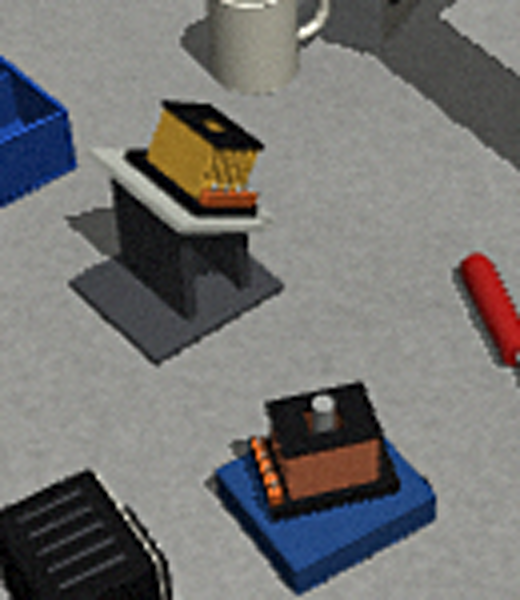

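View pics/d_coils.png

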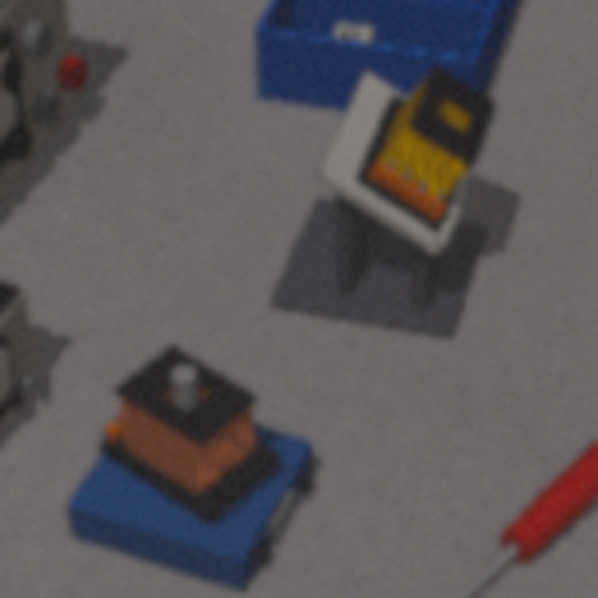

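View pics/s_chute.png

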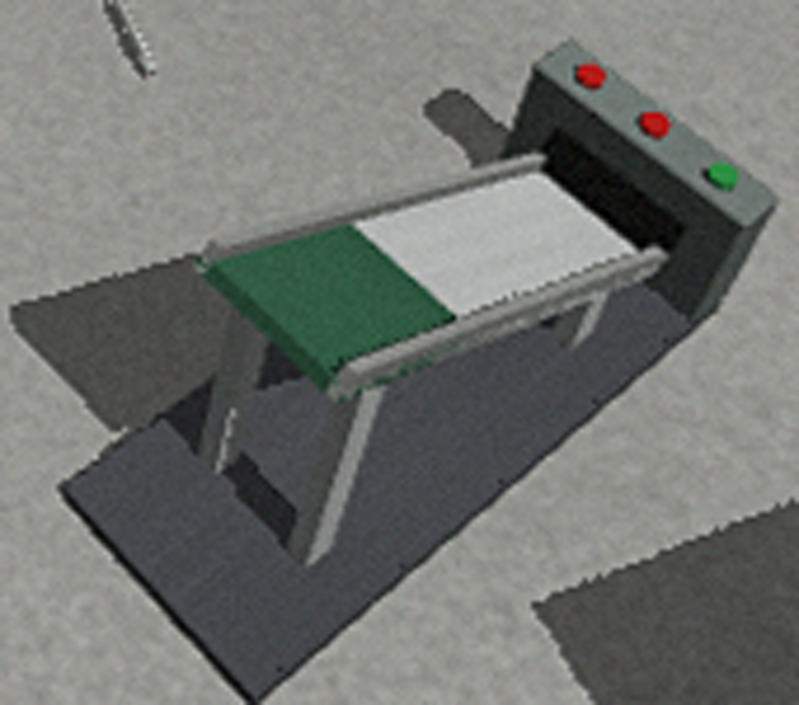

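View pics/d_chute.png

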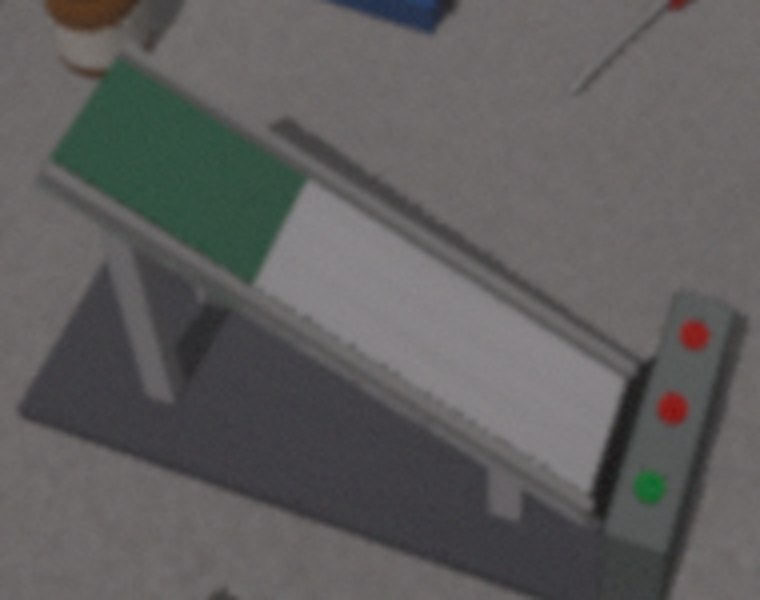

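```bash
cat > h.py <<'E'
import numpy as np, json
CAM={
'scene':(np.array([[411.0184659,0,280.7231713],[0,411.0184659,214.3568167],[0,0,1]]),np.array([[-0.809222063142316,-0.4211866297048806,0.4095869571672631,0.9859849448919336],[0.587498234557538,-0.5829118049119286,0.5613017478024576,0.4777962592790857],[0.0023402810663781825,0.6948493726356536,0.7191514947716989,0.8633769734837183],[0,0,0,1]])),
'side':(np.array([[421.6011884,0,277.6782502],[0,421.6011884,203.2914176],[0,0,1]]),np.array([[-0.9292946819607135,0.2419952629418357,-0.27901556729553406,0.2620838654211293],[-0.36892821612009336,-0.6438326666429401,0.6703517499894266,0.6000506296116712],[-0.017417388724565393,0.725891031820309,0.6875891538505133,0.8225526692199387],[0,0,0,1]]))}
T_TC=np.array([[-0.0005978260496098379,0.9588637377554424,0.28386612165187236,0.07227851792031542],[0.999999758591773,0.00047270329072518377,0.000509281841222954,-0.00040758505486759855],[0.0003541474400157657,0.28386635758620665,-0.958863788872189,-0.1416066128263595],[0,0,0,1]])
KW=np.array([[315.2615131822154,0,276.35457689382434],[0,315.2615131822154,207.16128292956483],[0,0,1]])
def setwrist(pos,rot):
    T=np.eye(4);T[:3,:3]=rot;T[:3,3]=pos
    CAM['wrist']=(KW,T@T_TC)
def ray(cam,uv):
    K,T=CAM[cam];d=np.array([(uv[0]-K[0,2])/K[0,0],-(uv[1]-K[1,2])/K[1,1],-1.])
    d=T[:3,:3]@d;return T[:3,3],d/np.linalg.norm(d)
def onz(cam,uv,z):
    o,d=ray(cam,uv);return o+d*(z-o[2])/d[2]
def tri(*obs):
    A=np.zeros((3,3));b=np.zeros(3)
    R=[ray(*o) for o in obs]
    for o,d in R:
        P=np.eye(3)-np.outer(d,d);A+=P;b+=P@o
    p=np.linalg.solve(A,b)
    return p,max(np.linalg.norm((np.eye(3)-np.outer(d,d))@(p-o)) for o,d in R)
def proj(cam,p):
    K,T=CAM[cam];q=T[:3,:3].T@(np.asarray(p)-T[:3,3]);return np.array([K[0,2]+K[0,0]*q[0]/-q[2],K[1,2]-K[1,1]*q[1]/-q[2]])
E
cat > m0.py <<'E'
from h import *
np.set_printoptions(precision=4,suppress=True)
def cr(k,ox,oy):return lambda u,v:((u+.5)/k-.5+ox,(v+.5)/k-.5+oy)
S=cr(4.7,300,230);D=cr(4,160,240)
def t(n,a,b):print(n,*tri(('scene',a),('side',b)))
t("P1",S(355,224),D(308,180));t("P2",S(207,263),D(125,58));t("P3",S(547,173),D(632,375))
t("P4 near up",S(333,385),D(50,163));t("P5 near bnd",S(457,318),D(252,283))
t("head r1",S(591,74),D(695,333));t("r2",S(655,123),D(672,408));t("g",S(722,174),D(650,487))
S=cr(4,190,130);D=cr(4.6,215,120)
print("copper")
t("post top",S(322,399),D(184,371))
t("cheekR",S(363,383),D(255,398))
t("cheekB",S(382,435),D(208,443))
t("cheekL",S(275,455),D(118,388)); t("cheekT",S(266,402),D(175,347))
print("block corners z=.03",onz('scene',S(216,478),.03),onz('scene',S(297,577),.03),onz('scene',S(436,492),.03))
print("yellow")
t("hole",S(216,126),D(458,117))
t("cheek1",S(264,150),D(470,163)); t("c2",S(225,105+4),D(493,105)); t("c3",S(163,103),D(438,68)); t("c4",S(205,141),D(413,128))
t("term l",S(257,198),D(442,210));t("term r",S(203,195),D(372,172))
print("rest foot",onz('scene',S(157,362),.003),onz('scene',S(283,286),.003),onz('scene',S(70,285),.003),onz('side',D(452,336),.003),onz('side',D(272,303),.003))
E
python3 m0.py
```

```text
P1 [0.5255 0.1848 0.1486] 0.0008946934274601001
P2 [0.6197 0.1824 0.1969] 0.0011786976232724595
P3 [0.3602 0.179  0.0556] 0.003986878058699969
P4 near up [0.6188 0.2524 0.1997] 0.003328068161544016
P5 near bnd [0.5248 0.2455 0.1483] 0.0009462687390538675
head r1 [0.3325 0.1707 0.1039] 0.0009366241961726795
r2 [0.3315 0.2109 0.1035] 0.00046044205758698377
g [0.3297 0.2504 0.1028] 0.00048203599479472404
copper
post top [ 0.6085 -0.0837  0.1107] 0.00023746922819362507
cheekR [ 0.5714 -0.0922  0.0948] 0.0007815641858669491
cheekB [ 0.5839 -0.0553  0.0891] 0.0018212025093663187
cheekL [ 0.6474 -0.0789  0.0892] 0.0003225989463968759
cheekT [ 0.6295 -0.1158  0.0934] 0.0007803826985376542
block corners z=.03 [ 0.6637 -0.1273  0.03  ] [ 0.6654 -0.0314  0.03  ] [ 0.5547 -0.0341  0.03  ]
yellow
hole [ 0.5328 -0.3219  0.1351] 0.0010598770293871822
cheek1 [ 0.5147 -0.2891  0.1276] 0.0019188817546937171
c2 [ 0.5163 -0.3368  0.1357] 0.003091364699715944
c3 [ 0.5561 -0.3533  0.1455] 0.0004493121751282015
c4 [ 0.5531 -0.3017  0.14  ] 0.002655969409733645
term l [ 0.5278 -0.2805  0.0956] 0.0016165071557919487
term r [ 0.571  -0.2792  0.1173] 0.001523196225666956
rest foot [ 0.6301 -0.2623  0.003 ] [ 0.513  -0.2743  0.003 ] [ 0.6421 -0.3688  0.003 ] [ 0.5157 -0.2765  0.003 ] [ 0.6339 -0.2661  0.003 ]
```

```bash
cat > plan.py <<'E'
# usage: plan.py x y z yawdeg nrows : prints rows (tool units) that would bring the TCP there (info only)
import sys
from h import *
from rig import arm
x,y,z,yaw=map(float,sys.argv[1:5]);n=int(sys.argv[5]) if len(sys.argv)>5 else 1
s=arm.state();p=s['tool_pos'];R=s['tool_rot']
a=np.degrees(np.arctan2(R[1,0],R[0,0]));d=(yaw-a+180)%360-180
print('t',round(s['time_s'],2),'at',p.round(4),'yaw',a.round(2),'f',s['force'].round(1),'w',round(s['grip_width'],4),'q6',s['q'][5].round(1),'q1',s['q'][0].round(1))
D=np.array([x,y,z])-p
print('len/row mm',np.linalg.norm(D)/n*1e3,'deg/row',d/n)
for i in range(n):
    t=np.radians(a+d*i/n);X=np.array([np.cos(t),np.sin(t),0]);Y=np.array([np.sin(t),-np.cos(t),0])
    print([round(float(v),3) for v in (D@X/n/.4,D@Y/n/.4,-D[2]/n/.4,-np.radians(d)/n/.5)])
E
python3 plan.py .608 -.085 .25 -21 12
python3 - <<'E'
from h import *
print('mug',onz('scene',(253,150),0),'sd',onz('scene',(310,200),.01),onz('scene',(330,243),.01),'jar',onz('scene',(254,325),0),'meter',onz('scene',(211,290),0),'instr',onz('scene',(262,75),.15),onz('scene',(310,70),.15),onz('scene',(286,137),0), 'binR',onz('scene',(208,160),.05))
E
```

```text
t 0.15 at [ 0.1724 -0.5221  0.2309] yaw 18.26 f [-0.9 -0.   0.2] w 0.0857 q6 -12.3 q1 -84.1
len/row mm 51.450274466690615 deg/row -3.2720696365110293
[0.115, -0.058, -0.004, 0.114]
[0.111, -0.064, -0.004, 0.114]
[0.107, -0.071, -0.004, 0.114]
[0.103, -0.077, -0.004, 0.114]
[0.099, -0.083, -0.004, 0.114]
[0.094, -0.088, -0.004, 0.114]
[0.089, -0.093, -0.004, 0.114]
[0.083, -0.098, -0.004, 0.114]
[0.077, -0.103, -0.004, 0.114]
[0.071, -0.107, -0.004, 0.114]
[0.065, -0.111, -0.004, 0.114]
[0.059, -0.114, -0.004, 0.114]
mug [ 0.39067683 -0.50110513  0.        ] sd [ 0.39397666 -0.1853055   0.01      ] [ 0.45518923 -0.02296167  0.01      ] jar [0.75394161 0.05619807 0.        ] meter [ 0.78751865 -0.08630861  0.        ] instr [ 0.22561515 -0.68106042  0.15      ] [ 0.06200189 -0.60994893  0.15      ] [ 0.2533575  -0.49581994  0.        ] binR [ 0.56857532 -0.48417385  0.05      ]
```

```bash
python3 -m crank '[0.11,-0.058,-0.06,0.1, 0.11,-0.064,-0.04,0.12, 0.107,-0.071,0,0.12, 0.103,-0.077,0,0.12, 0.099,-0.083,0,0.12]' 1 && python3 -m crank '[0.094,-0.088,0,0.12, 0.089,-0.093,0,0.12, 0.083,-0.098,0,0.12, 0.077,-0.103,0,0.12, 0.071,-0.107,0.02,0.12]' && python3 plan.py .608 -.085 .25 -21 2
```

```text
time_s: 0.78
tool_pos: [0.3521, -0.3389, 0.2713]
tool_rot: [[1.0, 0.027, -0.0], [0.027, -1.0, 0.0], [-0.0, -0.0, -1.0]]
force: [0.9, -0.6, 0.2]
grip_width: 0.0854
time_s: 1.4
tool_pos: [0.5357, -0.1586, 0.2635]
tool_rot: [[0.963, -0.27, 0.001], [-0.27, -0.963, -0.0], [0.001, 0.0, -1.0]]
force: [0.0, -0.5, -0.4]
grip_width: 0.0855
t 1.4 at [ 0.5357 -0.1586  0.2635] yaw -15.65 f [ 0.  -0.5 -0.4] w 0.0855 q6 77.0 q1 -28.6
len/row mm 52.03164479723964 deg/row -2.6751664030780518
[0.062, -0.113, 0.017, 0.093]
[0.057, -0.116, 0.017, 0.093]
```

```bash
python3 -m crank '[0.062,-0.113,0.03,0.09, 0.05,-0.1,0.03,0.06, 0,0,0.0,0, 0,0,0,0]' && python3 - <<'E'
from rig import arm
import cv2,numpy as np
s=arm.state();c=arm.camera("wrist");cv2.imwrite("pics/w1.png",c["img"][:,:,::-1]);np.savez("pics/w1.npz",p=s['tool_pos'],R=s['tool_rot'])
E
```

```text
time_s: 1.9
tool_pos: [0.6017, -0.0915, 0.2392]
tool_rot: [[0.941, -0.339, -0.0], [-0.339, -0.941, -0.0], [-0.0, 0.0, -1.0]]
force: [0.5, -0.7, 0.6]
grip_width: 0.0854
```

View pics/w1.png

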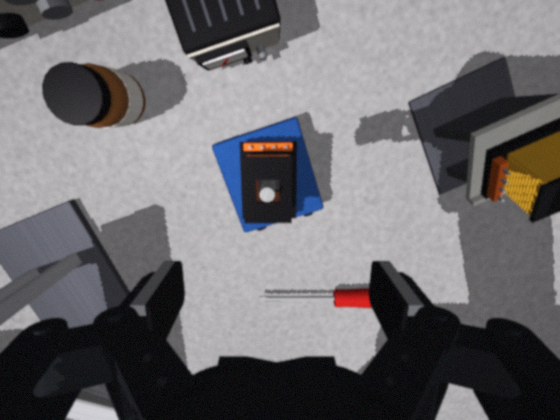

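```bash
cat > wv.py <<'E'
import sys
from h import *
np.set_printoptions(precision=4,suppress=True)
f=np.load(sys.argv[1]);setwrist(f['p'],f['R'])
R=f['R'];print('yaw',np.degrees(np.arctan2(R[1,0],R[0,0])),f['p'])
E
python3 - <<'E'
import cv2
i=cv2.imread('pics/w1.png')
cv2.imwrite('pics/w1c.png',cv2.resize(i[110:240,200:340],None,fx=4,fy=4,interpolation=cv2.INTER_CUBIC))
cv2.imwrite('pics/w1d.png',cv2.resize(i[90:230,440:560],None,fx=4,fy=4,interpolation=cv2.INTER_CUBIC))
E
```

```text
(no output)
```

View pics/w1c.png

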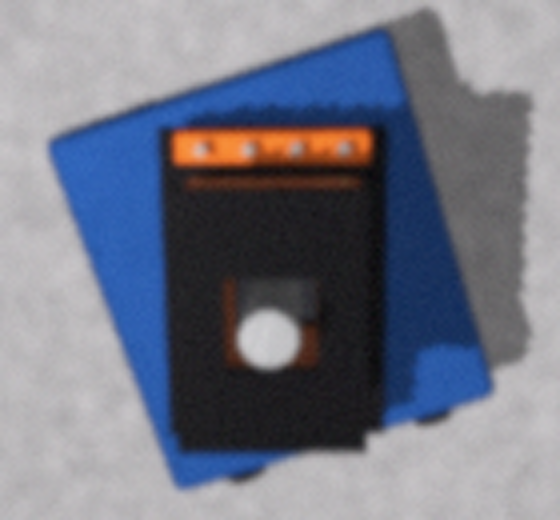

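View pics/w1d.png

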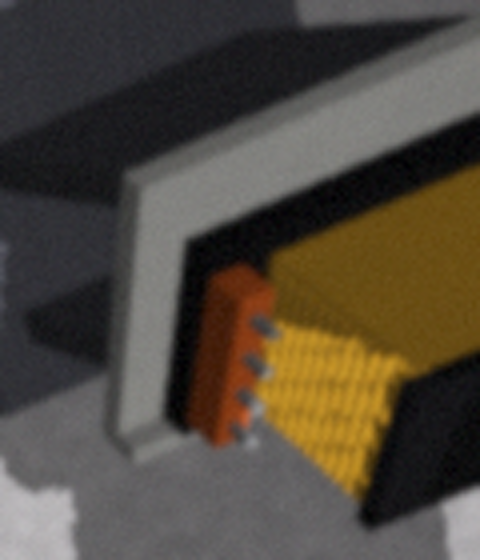

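```bash
cat > a.py <<'E'
exec(open('wv.py').read())
c=lambda u,v:((u+.5)/4-.5+200,(v+.5)/4-.5+110)
print('post',onz('wrist',c(268,340),.106))
print('bore',onz('wrist',c(271.5,322),.092))
a=onz('wrist',c(163,127),.048);b=onz('wrist',c(386,127),.048)
print('flange',a,b,np.linalg.norm(a-b),np.degrees(np.arctan2(*(a-b)[:2]))); m=(a+b)/2;y=(a-b)/np.linalg.norm(a-b);x=np.array([y[1],-y[0],0])
print('center from flange',m-.042*x, 'or -', m+.042*x)
a=onz('wrist',c(178,450),.092);b=onz('wrist',c(366,450),.092);m=(a+b)/2;print('cheek w',np.linalg.norm(a-b),m+.032*x)
E
python3 a.py pics/w1.npz
```

```text
yaw -19.824214899707208 [ 0.6017 -0.0915  0.2392]
post [ 0.6073 -0.0837  0.106 ]
bore [ 0.6079 -0.0844  0.092 ]
flange [ 0.6567 -0.0712  0.048 ] [ 0.6371 -0.1256  0.048 ] 0.057810641271932896 19.858179036057777
center from flange [ 0.6074 -0.0841  0.048 ] or - [ 0.6864 -0.1126  0.048 ]
cheek w 0.04555160787405375 [ 0.6081 -0.0843  0.092 ]
```

```bash
python3 plan.py .6077 -.0842 .054 -19.8 5
```

```text
t 1.95 at [ 0.6016 -0.0919  0.2396] yaw -19.87 f [-0.3  0.2  0. ] w 0.0853 q6 90.1 q1 -19.8
len/row mm 37.174503815465705 deg/row 0.01412088890165819
[0.002, -0.005, 0.093, -0.0]
[0.002, -0.005, 0.093, -0.0]
[0.002, -0.005, 0.093, -0.0]
[0.002, -0.005, 0.093, -0.0]
[0.002, -0.005, 0.093, -0.0]
```

```bash
python3 -m crank '[0.005,-0.013,0.08,0, 0.004,-0.012,0.1,0, 0,0,0.1,0, 0,0,0.0,0]' && python3 plan.py .6077 -.0842 .054 -19.8 1
```

```text
time_s: 2.45
tool_pos: [0.6071, -0.0837, 0.1255]
tool_rot: [[0.94, -0.341, -0.005], [-0.341, -0.94, 0.002], [-0.005, 0.0, -1.0]]
force: [0.0, -0.1, 0.8]
grip_width: 0.0851
t 2.45 at [ 0.6071 -0.0837  0.1255] yaw -19.92 f [ 0.  -0.1  0.8] w 0.0851 q6 91.0 q1 -18.9
len/row mm 71.54591398330581 deg/row 0.11688356665587207
[0.002, 0.001, 0.179, -0.004]
```

```bash
python3 -m crank '[0.002,0.001,0.09,0, 0,0,0.085,0, 0,0,0.0,0]' && python3 plan.py .6077 -.0842 .054 -19.8 1; python3 - <<'E'
from rig import arm
import cv2
for n in("wrist","side"):
    c=arm.camera(n);i=c["img"][:,:,::-1]
    if n=="side": i=cv2.resize(i[130:260,200:350],None,fx=4,fy=4)
    cv2.imwrite(f"pics/{n}2.png",i)
E
```

```text
time_s: 2.82
tool_pos: [0.609, -0.0843, 0.0576]
tool_rot: [[0.94, -0.34, -0.002], [-0.34, -0.94, 0.0], [-0.002, 0.0, -1.0]]
force: [0.2, 0.4, 0.8]
grip_width: 0.0853
t 2.83 at [ 0.609  -0.0843  0.0576] yaw -19.89 f [0.2 0.4 0.8] w 0.0853 q6 91.0 q1 -18.9
len/row mm 3.792476518080453 deg/row 0.08527733577903973
[-0.003, 0.001, 0.009, -0.003]
```

View pics/wrist2.png

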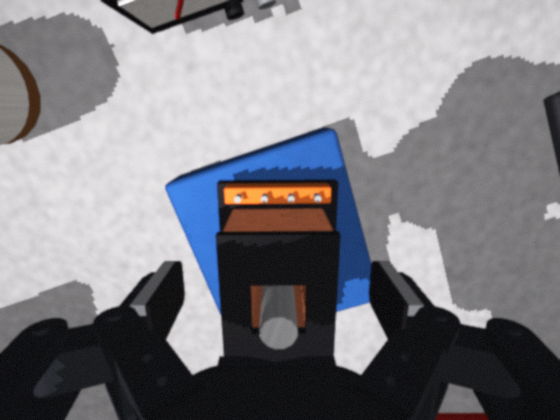

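View pics/side2.png

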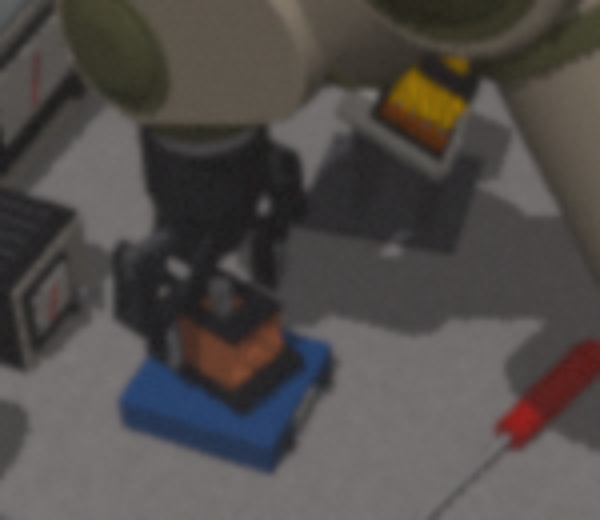

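```bash
python3 -m crank '[0,0,0.009,0, 0,0,0,0]' && python3 -m crank '[0,0,0,0,0,0,0,0,0,0,0,0,0,0,0,0]' 0 && python3 -m crank '[0,0,0,0,0,0,0,0]'; python3 - <<'E'
from rig import arm
import cv2
c=arm.camera("wrist");i=c["img"][:,:,::-1]
cv2.imwrite("pics/w3.png",i)
E
```

```text
time_s: 3.18
tool_pos: [0.6097, -0.0838, 0.0547]
tool_rot: [[0.941, -0.339, 0.001], [-0.339, -0.941, -0.0], [0.001, -0.0, -1.0]]
force: [0.6, -0.9, -0.2]
grip_width: 0.0854
time_s: 3.68
tool_pos: [0.6096, -0.0838, 0.0541]
tool_rot: [[0.941, -0.339, 0.001], [-0.339, -0.941, -0.0], [0.001, 0.0, -1.0]]
force: [-0.2, -0.6, 3.3]
grip_width: 0.0455
time_s: 3.92
tool_pos: [0.6096, -0.0838, 0.0541]
tool_rot: [[0.941, -0.339, 0.001], [-0.339, -0.941, -0.0], [0.001, 0.0, -1.0]]
force: [-0.3, -1.1, 6.3]
grip_width: 0.0456
```

View pics/w3.png

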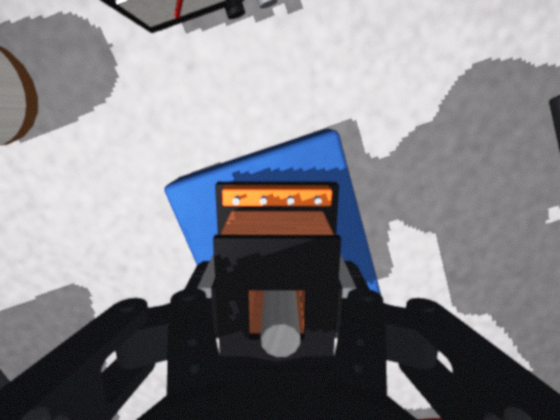

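```bash
python3 -m crank '[0,0,-0.06,0, 0,0,-0.12,0, 0,0,-0.14,0, 0,0,-0.14,0, 0,0,-0.08,0]' && python3 plan.py .48 .2165 .27 2 8
```

```text
time_s: 4.6
tool_pos: [0.6094, -0.0836, 0.2719]
tool_rot: [[0.941, -0.339, 0.002], [-0.339, -0.941, -0.0], [0.002, -0.0, -1.0]]
force: [0.4, -0.5, -3.1]
grip_width: 0.0456
t 4.6 at [ 0.6094 -0.0836  0.2719] yaw -19.83 f [ 0.4 -0.5 -3.1] w 0.0456 q6 91.0 q1 -18.8
len/row mm 40.85069876022696 deg/row 2.7285837784163256
[-0.07, -0.075, 0.001, -0.095]
[-0.066, -0.078, 0.001, -0.095]
[-0.062, -0.081, 0.001, -0.095]
[-0.059, -0.084, 0.001, -0.095]
[-0.054, -0.086, 0.001, -0.095]
[-0.05, -0.089, 0.001, -0.095]
[-0.046, -0.091, 0.001, -0.095]
[-0.042, -0.093, 0.001, -0.095]
```

```bash
python3 -m crank '[-0.07,-0.075,0,-0.095, -0.066,-0.078,0,-0.095, -0.062,-0.081,0,-0.095, -0.059,-0.084,0,-0.095, -0.054,-0.086,0,-0.095]' && python3 -m crank '[-0.05,-0.089,0,-0.095, -0.046,-0.091,0,-0.095, -0.042,-0.093,0,-0.095,0,0,0,0,0,0,0,0]'; python3 - <<'E'
from rig import arm
import cv2,numpy as np
s=arm.state();c=arm.camera("wrist");cv2.imwrite("pics/w4.png",c["img"][:,:,::-1]);np.savez("pics/w4.npz",p=s['tool_pos'],R=s['tool_rot'])
E
```

```text
time_s: 5.22
tool_pos: [0.5278, 0.1054, 0.2687]
tool_rot: [[0.994, -0.107, -0.002], [-0.107, -0.994, 0.0], [-0.002, -0.0, -1.0]]
force: [0.5, -0.5, -2.4]
grip_width: 0.0451
time_s: 5.85
tool_pos: [0.4804, 0.2163, 0.2691]
tool_rot: [[0.999, 0.034, -0.001], [0.034, -0.999, -0.001], [-0.001, 0.001, -1.0]]
force: [-0.6, 0.0, -2.7]
grip_width: 0.0451
```

View pics/w4.png

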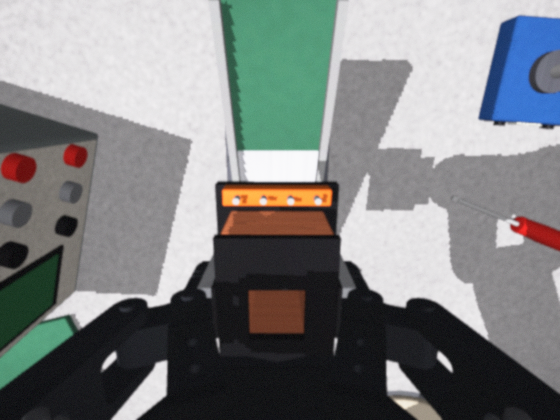

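```bash
python3 - <<'E'
import cv2
i=cv2.imread('pics/w4.png')
cv2.imwrite('pics/w4c.png',cv2.resize(i[0:190,195:365],None,fx=4,fy=3.1,interpolation=cv2.INTER_CUBIC))
E
```

```text
(no output)
```

View pics/w4c.png

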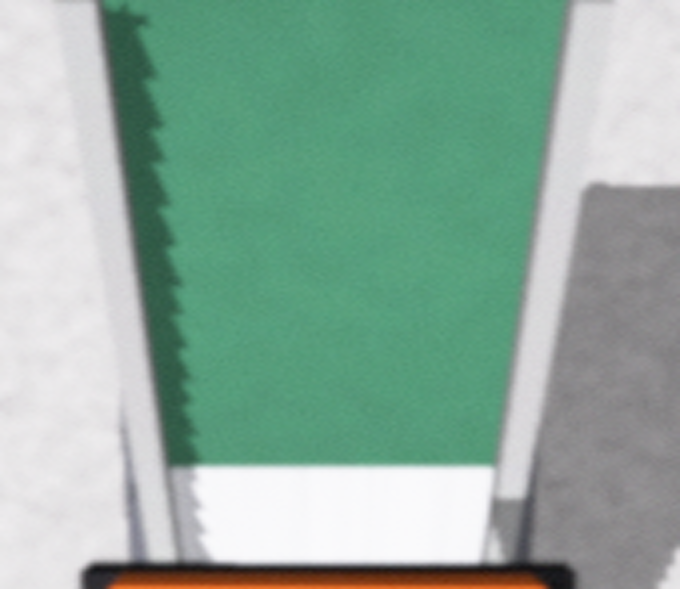

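```bash
cat > b.py <<'E'
exec(open('wv.py').read())
c=lambda u,v:((u+.5)/4-.5+195,(v+.5)/3.1-.5)
for z in (.145,):
    a=onz('wrist',c(168,466),z);b=onz('wrist',c(497,466),z);print('bnd',a,b,np.linalg.norm(a-b),(a+b)/2)
a2=onz('wrist',c(100,3),.2);b2=onz('wrist',c(570,3),.2);print('end',a2,b2,np.linalg.norm(a2-b2),(a2+b2)/2)
d=(a2+b2-a-b)/2;print('yaw',np.degrees(np.arctan2(d[1],d[0])),'horizlen',np.hypot(d[0],d[1]),'exp',.11*np.cos(np.pi/6), 'ydir',np.degrees(np.arctan2(-(a-b)[0],(a-b)[1])),np.degrees(np.arctan2(-(a2-b2)[0],(a2-b2)[1])))
E
python3 b.py pics/w4.npz
```

```text
yaw 1.9266537849955403 [0.4804 0.2163 0.2691]
bnd [0.5225 0.2514 0.145 ] [0.5247 0.1828 0.145 ] 0.06859774136755671 [0.5236 0.2171 0.145 ]
end [0.6147 0.2544 0.2   ] [0.617  0.1859 0.2   ] 0.06854202787019438 [0.6159 0.2201 0.2   ]
yaw 1.8884478066852826 horizlen 0.09229922296128547 exp 0.09526279441628825 ydir 1.8914284880430816 1.8950863657965131
```

```bash
python3 plan.py .5451 .2179 .205 1.9 3;
```

```text
t 5.9 at [0.4806 0.216  0.2692] yaw 1.88 f [ 0.  -0.3 -3.2] w 0.0452 q6 99.4 q1 11.3
len/row mm 30.337263400999692 deg/row 0.006495676801402321
[0.054, 0.0, 0.054, -0.0]
[0.054, 0.0, 0.054, -0.0]
[0.054, 0.0, 0.054, -0.0]
```

```bash
python3 -m crank '[0.081,0,0,0, 0.08,0,0.02,0, 0,0,0.07,0, 0,0,0.06,0, 0,0,0,0]'; python3 -m crank '[0,0,0.0,0]'; python3 plan.py .5451 .2179 .195 1.9;
```

```text
time_s: 6.52
tool_pos: [0.5445, 0.2177, 0.2079]
tool_rot: [[0.999, 0.032, -0.004], [0.032, -0.999, -0.001], [-0.004, 0.001, -1.0]]
force: [-0.8, -0.2, -2.6]
grip_width: 0.0455
time_s: 6.65
tool_pos: [0.5455, 0.2183, 0.2108]
tool_rot: [[0.999, 0.033, 0.001], [0.033, -0.999, 0.0], [0.001, -0.0, -1.0]]
force: [0.7, 0.4, -2.2]
grip_width: 0.0455
t 6.65 at [0.5455 0.2183 0.2108] yaw 1.89 f [ 0.7  0.4 -2.2] w 0.0455 q6 98.4 q1 10.3
len/row mm 15.769609937964553 deg/row 0.014308801940615012
[-0.001, 0.001, 0.039, -0.0]
```

```bash
python3 -m crank '[0,0.001,0.03,0, 0,0,0.01,0,0,0,0,0]'; python3 -m crank '[0,0,0.008,0,0,0,0,0]';python3 -m crank '[0,0,0.008,0,0,0,0,0]'; python3 - <<'E'
from rig import arm
import cv2
for n,(a,b,c_,d) in (("side",(210,360,140,310)),("scene",(210,350,310,470))):
    c=arm.camera(n);i=c["img"][a:b,c_:d,::-1]
    cv2.imwrite(f"pics/{n}5.png",cv2.resize(i,None,fx=4,fy=4))
E
```

```text
time_s: 7.02
tool_pos: [0.5447, 0.2183, 0.1943]
tool_rot: [[0.999, 0.034, 0.0], [0.034, -0.999, -0.0], [0.0, 0.0, -1.0]]
force: [-2.3, -2.2, 2.5]
grip_width: 0.0455
time_s: 7.28
tool_pos: [0.5447, 0.2182, 0.1938]
tool_rot: [[0.999, 0.034, 0.003], [0.034, -0.999, -0.0], [0.003, 0.0, -1.0]]
force: [-12.1, -4.0, 20.7]
grip_width: 0.045
time_s: 7.52
tool_pos: [0.544, 0.2182, 0.1922]
tool_rot: [[0.999, 0.034, 0.004], [0.034, -0.999, -0.0], [0.004, 0.0, -1.0]]
force: [-19.8, -5.6, 31.9]
grip_width: 0.0455
```

View pics/side5.png

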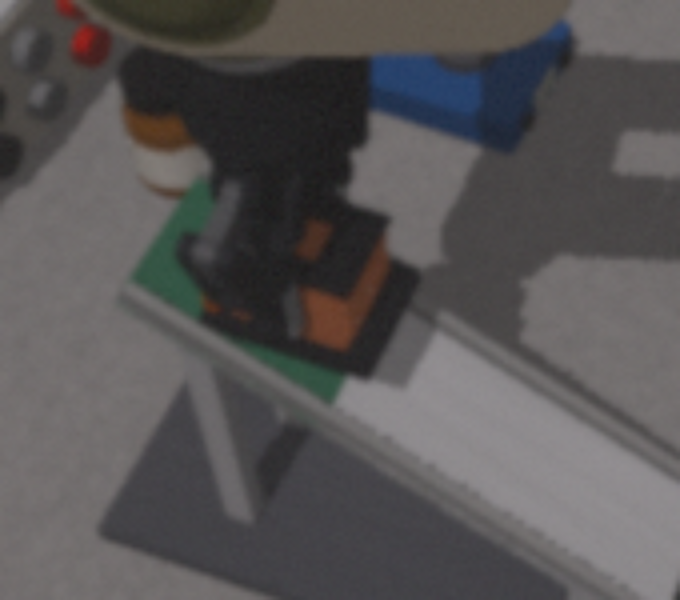

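View pics/scene5.png

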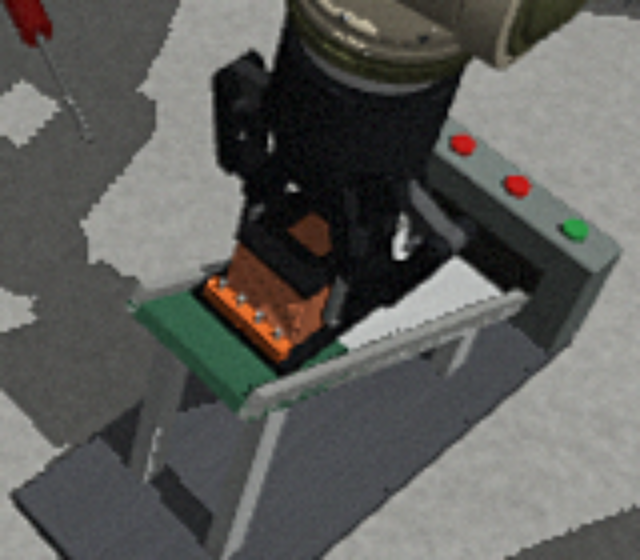

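```bash
for i in 1; do python3 -m crank '[0,0,0.008,0,0,0,0,0]';python3 -m crank '[0,0,0.008,0,0,0,0,0]'; done; python3 - <<'E'
from rig import arm
import cv2
for n,(a,b,c_,d) in (("scene",(210,350,310,470)),):
    c=arm.camera(n);i=c["img"][a:b,c_:d,::-1]
    cv2.imwrite(f"pics/{n}6.png",cv2.resize(i,None,fx=4,fy=4))
E
```

```text
time_s: 7.88
tool_pos: [0.543, 0.2182, 0.1891]
tool_rot: [[0.999, 0.034, 0.001], [0.034, -0.999, -0.001], [0.001, 0.001, -1.0]]
force: [-25.0, -6.5, 33.4]
grip_width: 0.0454
time_s: 8.12
tool_pos: [0.542, 0.2182, 0.1853]
tool_rot: [[0.999, 0.034, -0.002], [0.034, -0.999, -0.001], [-0.002, 0.001, -1.0]]
force: [-28.3, -7.2, 33.9]
grip_width: 0.0454
```

View pics/scene6.png

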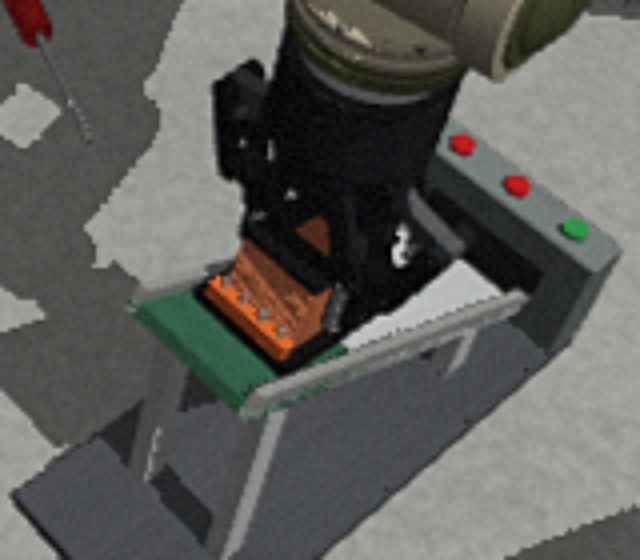

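```bash
python3 -m crank '[0,0,0.008,0,0,0,0,0]';python3 -m crank '[0,0,0.007,0,0,0,0,0]'; python3 - <<'E'
from rig import arm
import cv2
for n,(a,b,c_,d) in (("scene",(210,350,310,470)),):
    c=arm.camera(n);i=c["img"][a:b,c_:d,::-1]
    cv2.imwrite(f"pics/{n}7.png",cv2.resize(i,None,fx=4,fy=4))
E
```

```text
time_s: 8.43
tool_pos: [0.5414, 0.2181, 0.1815]
tool_rot: [[0.999, 0.034, -0.004], [0.034, -0.999, -0.001], [-0.004, 0.001, -1.0]]
force: [-30.2, -6.3, 31.6]
grip_width: 0.0452
time_s: 8.68
tool_pos: [0.541, 0.2181, 0.1783]
tool_rot: [[0.999, 0.034, -0.005], [0.034, -0.999, -0.002], [-0.005, 0.001, -1.0]]
force: [-30.7, -7.7, 30.2]
grip_width: 0.0453
```

View pics/scene7.png

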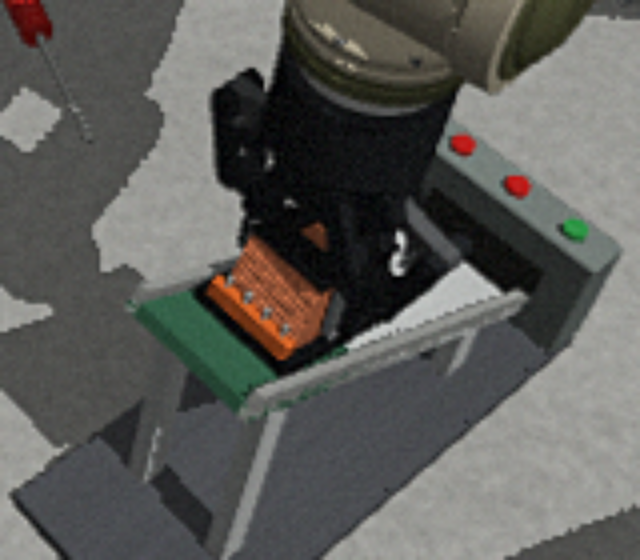

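```bash
python3 -m crank '[0,0,0.006,0,0,0,0,0]';python3 -m crank '[0,0,0.005,0,0,0,0,0]'; python3 - <<'E'
from rig import arm
import cv2
for n,(a,b,c_,d) in (("scene",(210,350,310,470)),("side",(210,360,140,310))):
    c=arm.camera(n);i=c["img"][a:b,c_:d,::-1]
    cv2.imwrite(f"pics/{n}8.png",cv2.resize(i,None,fx=4,fy=4))
E
```

```text
time_s: 8.98
tool_pos: [0.5409, 0.2181, 0.1756]
tool_rot: [[0.999, 0.035, -0.006], [0.035, -0.999, -0.001], [-0.006, 0.001, -1.0]]
force: [-30.7, -6.8, 28.8]
grip_width: 0.045
time_s: 9.22
tool_pos: [0.5409, 0.2183, 0.1732]
tool_rot: [[0.999, 0.035, -0.006], [0.035, -0.999, -0.001], [-0.006, 0.001, -1.0]]
force: [-29.2, -5.3, 24.8]
grip_width: 0.0453
```

View pics/scene8.png

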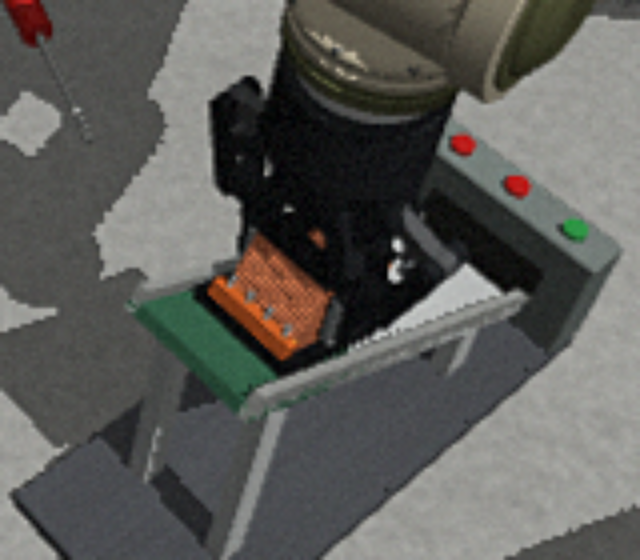

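View pics/side8.png

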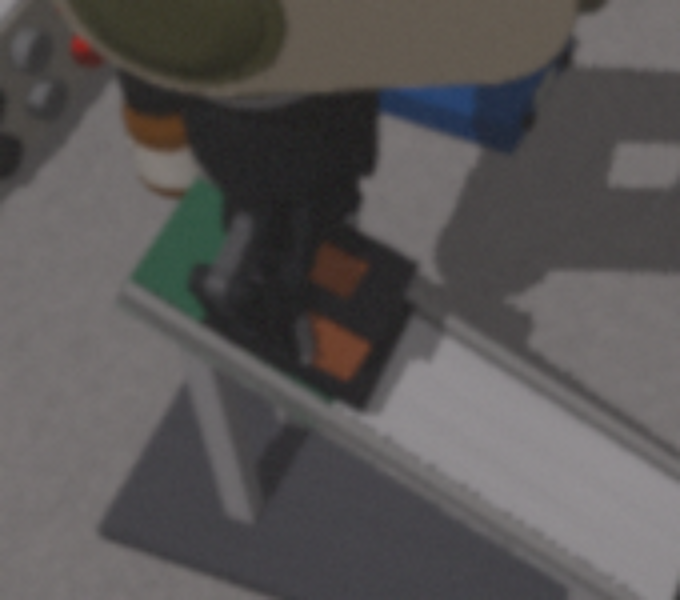

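```bash
python3 -m crank '[0,0,0.005,0,0,0,0,0]';python3 -m crank '[0,0,0.005,0,0,0,0,0]'; python3 - <<'E'
from rig import arm
import cv2
for n,(a,b,c_,d) in (("side",(210,360,140,310)),):
    c=arm.camera(n);i=c["img"][a:b,c_:d,::-1]
    cv2.imwrite(f"pics/{n}9.png",cv2.resize(i,None,fx=4,fy=4))
E
```

```text
time_s: 9.57
tool_pos: [0.541, 0.2183, 0.1709]
tool_rot: [[0.999, 0.035, -0.006], [0.035, -0.999, -0.001], [-0.006, 0.001, -1.0]]
force: [-29.7, -4.7, 23.8]
grip_width: 0.0454
time_s: 9.82
tool_pos: [0.5411, 0.2183, 0.1688]
tool_rot: [[0.999, 0.035, -0.006], [0.035, -0.999, -0.001], [-0.006, 0.001, -1.0]]
force: [-28.1, -4.9, 21.8]
grip_width: 0.0452
```

View pics/side9.png

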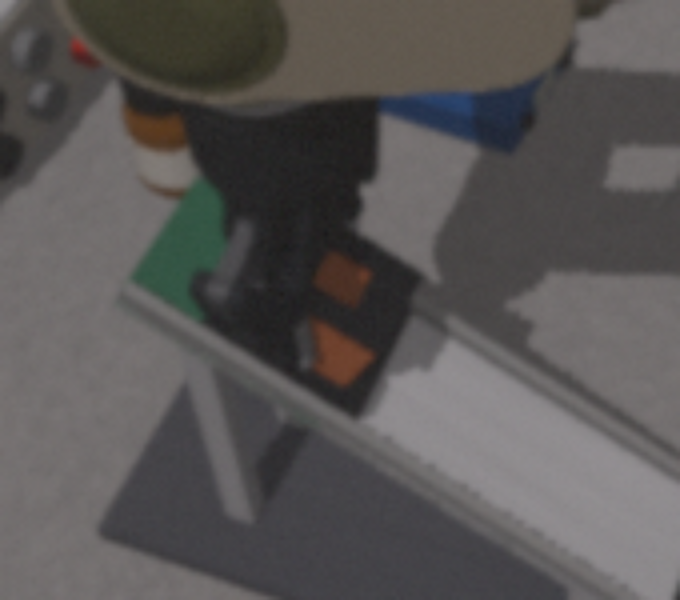

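```bash
python3 - <<'E'
from rig import arm
import cv2,numpy as np
s=arm.state();c=arm.camera("wrist");cv2.imwrite("pics/w10.png",c["img"][:,:,::-1]);np.savez("pics/w10.npz",p=s['tool_pos'],R=s['tool_rot'])
for n,(a,b,c_,d) in (("side",(245,325,180,290)),("scene",(250,320,340,420))):
    c=arm.camera(n);i=c["img"][a:b,c_:d,::-1]
    cv2.imwrite(f"pics/{n}10.png",cv2.resize(i,None,fx=7,fy=7,interpolation=cv2.INTER_CUBIC))
E
```

```text
(no output)
```

View pics/w10.png

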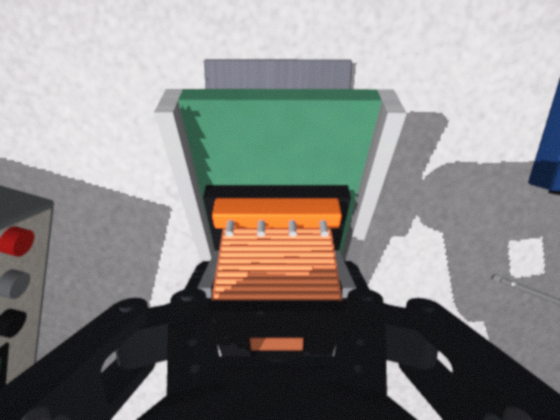

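View pics/side10.png

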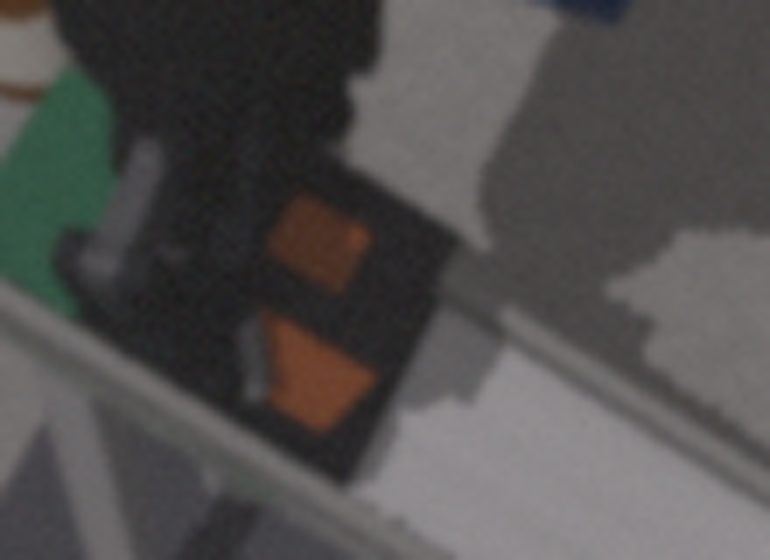

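View pics/scene10.png

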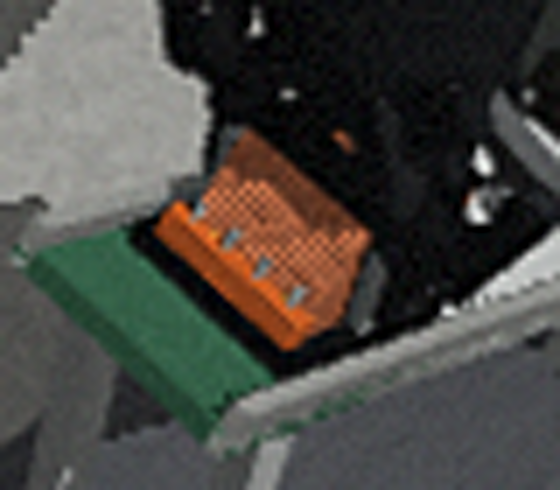

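```bash
cat > tr.py <<'E'
from h import *
np.set_printoptions(precision=4,suppress=True)
a=np.radians(1.9);sl=np.radians(30)
O=np.array([.3592,.2117,.05]);h=np.array([np.cos(a),np.sin(a),0])
RT=np.c_[h*np.cos(sl)+[0,0,np.sin(sl)],[-np.sin(a),np.cos(a),0],-h*np.sin(sl)+[0,0,np.cos(sl)]]
def tot(p):return RT.T@(np.asarray(p)-O)
def ony(cam,uv,y):
    o,d=ray(cam,uv);o=tot(o);d=RT.T@d;return o+d*(y-o[1])/d[1]
E
cat > c.py <<'E'
from tr import *
f=np.load('pics/w10.npz');setwrist(f['p'],f['R'])
S=lambda u,v:((u+.5)/7-.5+340,(v+.5)/7-.5+250);D=lambda u,v:((u+.5)/7-.5+180,(v+.5)/7-.5+245)
for n,(w,s) in {'fl':((205,187),(275,380)),'fr':((350,187),(130,235))}.items():
    p,e=tri(('wrist',w),('scene',S(*s)));print(n,tot(p),e)
print('strip',[ (tot(tri(('wrist',w),('scene',S(*s)))[0]),) for w,s in (((213,200),(297,350)),((340,200),(160,215)))])
print('side far', ony('side',D(443,290),-.03))
print('side near', ony('side',D(347,480),.03))
print('bore dn corners', ony('side',D(340,293),.011),ony('side',D(372,237),-.011), 'cheek dn far',ony('side',D(455,243),-.023))
print('fl bnd in wrist check', [tot(onz('wrist',c,.2)) for c in ((180,91),(380,91))])
E
python3 c.py
```

```text
fl [0.2634 0.0294 0.0023] 0.0016067656088719622
fr [ 0.2617 -0.0292  0.0024] 9.475112795931033e-05
strip [(array([0.26  , 0.027 , 0.0095]),), (array([ 0.2699, -0.0217,  0.0181]),)]
side far [ 0.1828 -0.03    0.0165]
side near [0.182  0.03   0.0114]
bore dn corners [0.2136 0.011  0.0566] [ 0.2123 -0.011   0.051 ] cheek dn far [ 0.1921 -0.023   0.0508]
fl bnd in wrist check [array([ 0.3016,  0.0327, -0.0009]), array([ 0.3017, -0.0328, -0.001 ])]
```

```bash
python3 -m crank '[0,0,0.004,0,0,0,0,0]';python3 -m crank '[0,0,0.004,0,0,0,0,0]'
```

```text
time_s: 10.28
tool_pos: [0.5412, 0.2183, 0.1673]
tool_rot: [[0.999, 0.035, -0.006], [0.035, -0.999, -0.001], [-0.006, 0.001, -1.0]]
force: [-27.2, -4.4, 22.8]
grip_width: 0.0456
time_s: 10.52
tool_pos: [0.5412, 0.2183, 0.1672]
tool_rot: [[0.999, 0.035, -0.004], [0.035, -0.999, -0.001], [-0.004, 0.001, -1.0]]
force: [-31.3, -7.0, 32.6]
grip_width: 0.0458
```

```bash
python3 -m crank '[0,0,0.003,0,0,0,0,0]'; python3 - <<'E'
from rig import arm
import cv2,numpy as np
s=arm.state();c=arm.camera("wrist");cv2.imwrite("pics/w11.png",c["img"][:,:,::-1]);np.savez("pics/w11.npz",p=s['tool_pos'],R=s['tool_rot'])
for n,(a,b,c_,d) in (("side",(245,325,180,290)),("scene",(250,320,340,420))):
    c=arm.camera(n);i=c["img"][a:b,c_:d,::-1]
    cv2.imwrite(f"pics/{n}11.png",cv2.resize(i,None,fx=7,fy=7,interpolation=cv2.INTER_CUBIC))
E
```

```text
time_s: 10.78
tool_pos: [0.5413, 0.2183, 0.1671]
tool_rot: [[0.999, 0.035, -0.003], [0.035, -0.999, -0.001], [-0.003, 0.001, -1.0]]
force: [-34.8, -7.1, 41.1]
grip_width: 0.0454
```

View pics/side11.png

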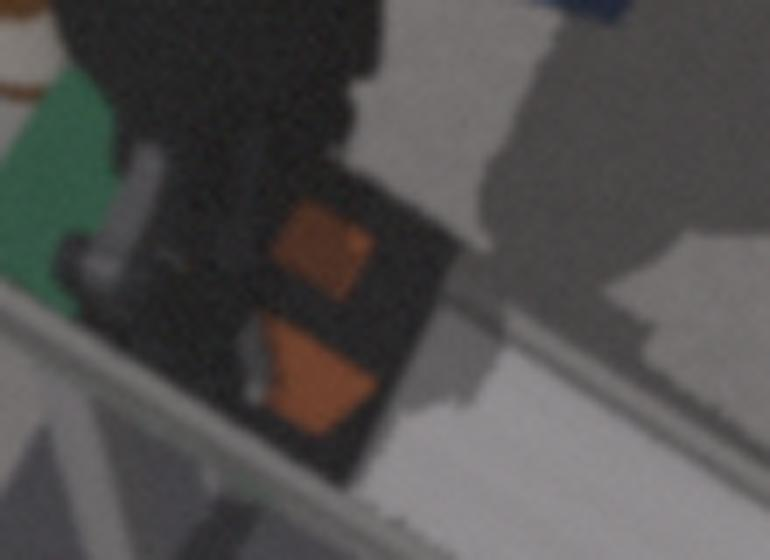

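View pics/w11.png

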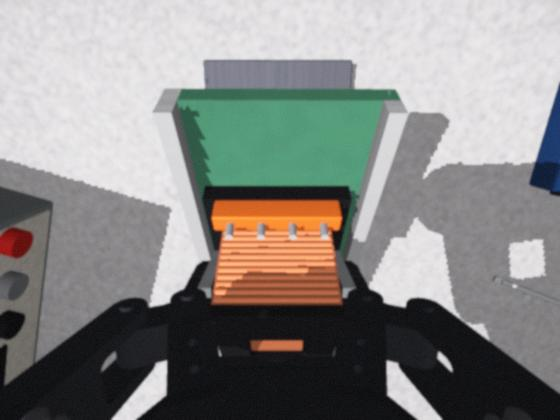

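```bash
cat > ov.py <<'E'
from tr import *
import cv2
def draw(img,cam,off,k,xc,th,z0=0,yc=0):
    # coil lying with centre-underside at xc, pitched by th (downhill end raised) about uphill base edge
    c,s=np.cos(th),np.sin(th)
    def W(x,y,z):
        u=x-.042;X=xc+.042+u*c-z*s*-1*-1*(-1)*-1 if False else xc+.042+u*c+z*s;Z=z0-u*s+z*c
        return O+RT@np.array([X,y+yc,Z])
    for box in ([(-.042,.042),(-.03,.03),(0,.008)],[(-.032,.032),(-.023,.023),(.048,.052)],[(.034,.042),(-.025,.025),(.008,.018)]):
        P=[[W(x,y,z) for y in box[1]] for x in box[0] for z in box[2]]
        pts=[tuple(((proj(cam,p)+.5-off)*k-.5).astype(int)) for r in P for p in r]
        pts=np.array(pts)
        idx=[(0,1),(2,3),(4,5),(6,7),(0,2),(1,3),(4,6),(5,7),(0,4),(1,5),(2,6),(3,7)]
        for a,b in idx: cv2.line(img,pts[a].tolist(),pts[b].tolist(),(255,255,0),1)
    return img
if __name__=='__main__':
    f=np.load('pics/w11.npz');setwrist(f['p'],f['R'])
    xc=.221
    rows=[]
    for th in (0,.12):
        a=draw(cv2.imread('pics/side11.png'),'side',np.array([180,245]),7,xc,th)
        b=draw(cv2.imread('pics/w11.png'),'wrist',np.array([0,0]),1,xc,th)
        rows.append(np.hstack([cv2.resize(a,(400,290)),cv2.resize(b[130:330,160:400],(348,290))]))
    cv2.imwrite('pics/ov11.png',np.vstack(rows))
E
python3 ov.py
```

```text
(no output)
```

View pics/ov11.png

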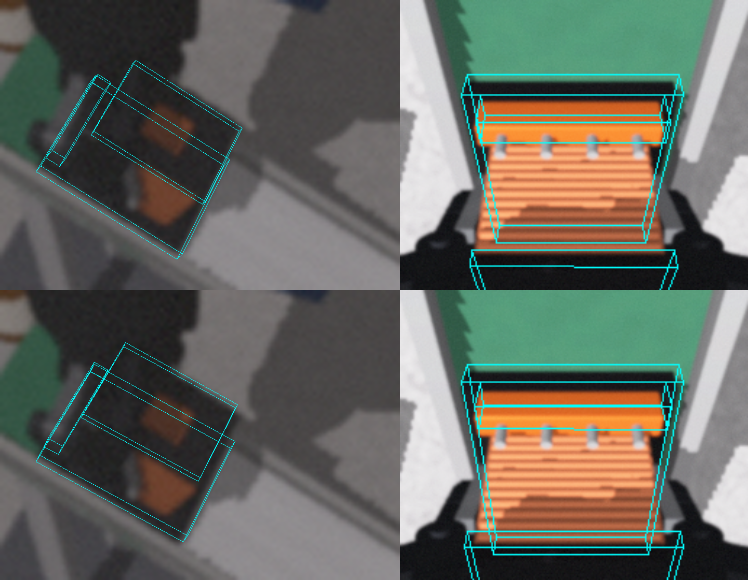

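```bash
python3 -m crank '[-0.004,0,-0.006,0,0,0,0,0]'; python3 -m crank '[0,0,0,0]'
```

```text
time_s: 11.18
tool_pos: [0.5413, 0.2183, 0.1672]
tool_rot: [[0.999, 0.035, -0.001], [0.035, -0.999, -0.001], [-0.001, 0.001, -1.0]]
force: [-18.9, -3.8, 21.9]
grip_width: 0.0453
time_s: 11.3
tool_pos: [0.5413, 0.2183, 0.1672]
tool_rot: [[0.999, 0.035, -0.002], [0.035, -0.999, -0.001], [-0.002, 0.001, -1.0]]
force: [-19.4, -2.9, 20.6]
grip_width: 0.0454
```

Still flat and held with a lower force; now releasing.

```bash
python3 -m crank '[-0.003,0,-0.004,0,0,0,0,0]'; python3 -m crank '[0,0,0,0,0,0,-0.005,0,0,0,-0.03,0,0,0,-0.08,0,0,0,-0.1,0]' 1;  python3 -m crank '[-0.1,0,-0.1,0,-0.1,0.0,0,0,0,0,0,0]'; python3 - <<'E'
from rig import arm
import cv2,numpy as np
for n,(a,b,c_,d) in (("side",(220,400,150,370)),("scene",(220,370,300,470))):
    c=arm.camera(n);i=c["img"][a:b,c_:d,::-1]
    cv2.imwrite(f"pics/{n}12.png",cv2.resize(i,None,fx=3.3,fy=3.3,interpolation=cv2.INTER_CUBIC))
E
```

```text
time_s: 11.55
tool_pos: [0.5413, 0.2184, 0.1673]
tool_rot: [[0.999, 0.034, -0.0], [0.034, -0.999, -0.0], [-0.0, 0.0, -1.0]]
force: [-9.5, -2.0, 8.7]
grip_width: 0.0453
time_s: 12.18
tool_pos: [0.5419, 0.2183, 0.2534]
tool_rot: [[0.999, 0.034, -0.001], [0.034, -0.999, -0.0], [-0.001, 0.0, -1.0]]
force: [1.8, 0.2, 0.9]
grip_width: 0.0855
time_s: 12.55
tool_pos: [0.4604, 0.2158, 0.294]
tool_rot: [[0.999, 0.035, 0.002], [0.035, -0.999, 0.001], [0.002, -0.001, -1.0]]
force: [0.2, 0.2, -0.2]
grip_width: 0.0855
```

View pics/side12.png

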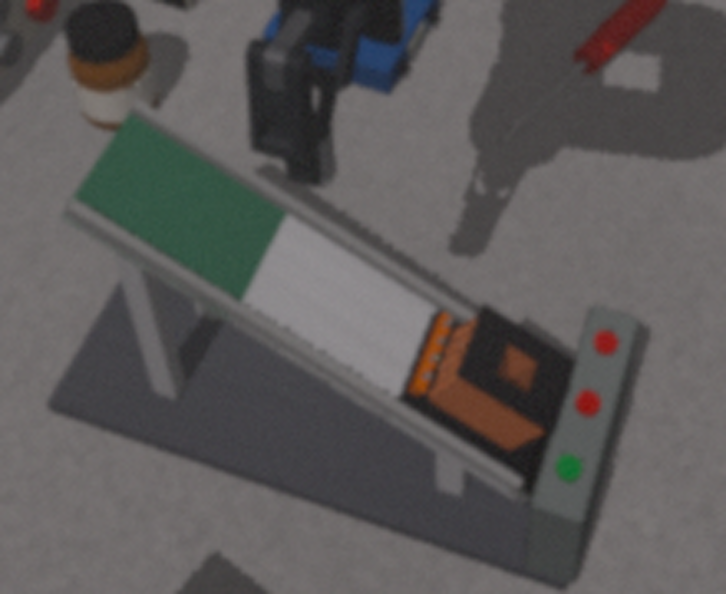

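View pics/scene12.png

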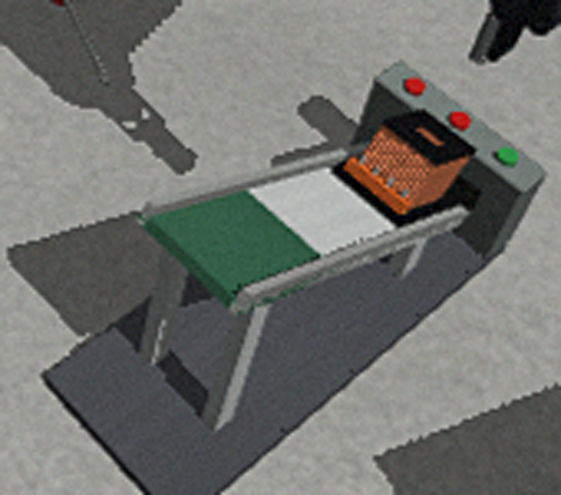

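```bash
python3 plan.py .52 -.315 .27 5.8 11 | awk 'NR<4||NR%3==0||NR==13'
```

```text
t 12.65 at [0.4624 0.2156 0.2928] yaw 1.94 f [0.2 0.3 0.7] w 0.0856 q6 99.7 q1 11.7
len/row mm 48.567435371971214 deg/row 0.35104667957875274
[0.009, 0.121, 0.005, -0.012]
[0.007, 0.121, 0.005, -0.012]
[0.005, 0.121, 0.005, -0.012]
[0.002, 0.121, 0.005, -0.012]
[0.002, 0.121, 0.005, -0.012]
```

```bash
python3 -m crank '[0.009,0.1,0.005,-0.012,0.008,0.125,0.005,-0.012,0.007,0.125,0.005,-0.012,0.006,0.125,0.005,-0.012,0.005,0.125,0.005,-0.012]';python3 -m crank '[0.005,0.125,0.005,-0.012,0.004,0.125,0.005,-0.012,0.003,0.125,0.005,-0.012,0.003,0.125,0.005,-0.012,0.002,0.125,0.005,-0.012]'; python3 -m crank '[0,0.1,0.005,-0.012,0,0,0,0,0,0,0,0]';  python3 - <<'E'
from rig import arm
import cv2,numpy as np
s=arm.state();c=arm.camera("wrist");cv2.imwrite("pics/w13.png",c["img"][:,:,::-1]);np.savez("pics/w13.npz",p=s['tool_pos'],R=s['tool_rot'])
E
```

```text
time_s: 13.28
tool_pos: [0.4881, -0.0258, 0.2818]
tool_rot: [[0.998, 0.063, -0.0], [0.063, -0.998, 0.0], [-0.0, -0.0, -1.0]]
force: [0.7, 0.5, 0.1]
grip_width: 0.0856
time_s: 13.9
tool_pos: [0.5134, -0.275, 0.2715]
tool_rot: [[0.996, 0.093, -0.0], [0.093, -0.996, 0.0], [-0.0, -0.0, -1.0]]
force: [0.4, -0.1, -0.7]
grip_width: 0.0853
time_s: 14.28
tool_pos: [0.5169, -0.3122, 0.2697]
tool_rot: [[0.995, 0.099, -0.001], [0.099, -0.995, 0.001], [-0.0, -0.001, -1.0]]
force: [-0.6, 0.4, -0.6]
grip_width: 0.0854
```

View pics/w13.png

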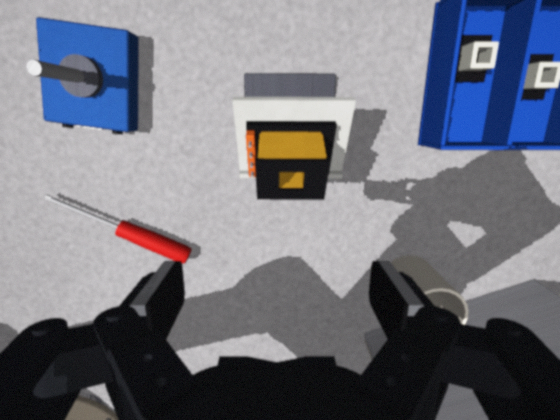

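```bash
python3 - <<'E'
import cv2
i=cv2.imread('pics/w13.png')
cv2.imwrite('pics/w13c.png',cv2.resize(i[60:215,215:375],None,fx=4.5,fy=3.8,interpolation=cv2.INTER_CUBIC))
E
```

```text
(no output)
```

View pics/w13c.png

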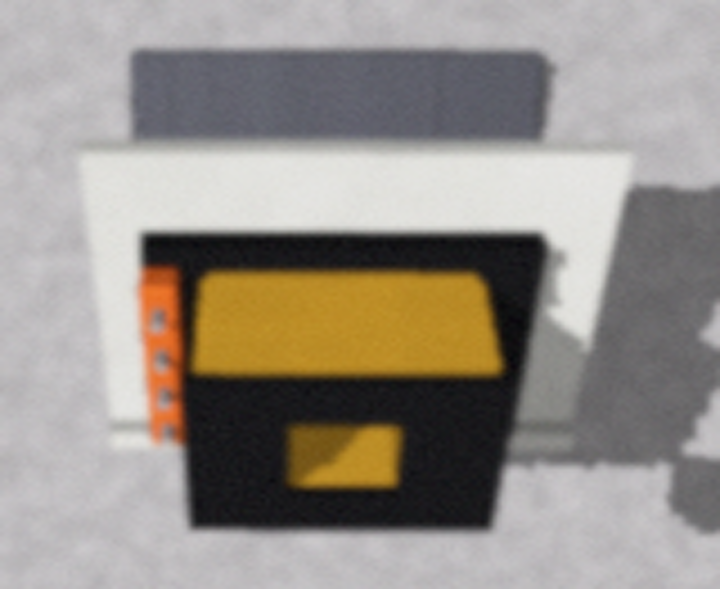

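```bash
cat > d.py <<'E'
exec(open('wv.py').read())
c=lambda u,v:((u+.5)/4.5-.5+215,(v+.5)/3.8-.5+60)
b=onz('wrist',c(345,457),.135);print('bore',b)
u1,u2=onz('wrist',c(190,375),.1465),onz('wrist',c(505,375),.1465);l1,l2=onz('wrist',c(190,527),.1235),onz('wrist',c(490,527),.1235)
print(u1,u2,np.linalg.norm(u1-u2),l1,l2,np.linalg.norm(l1-l2));m=(u1+u2+l1+l2)/4;print('mean',m)
for a,b in((u1,u2),(l1,l2)):
    d=a-b;print('coil x yaw',np.degrees(np.arctan2(d[1],d[0])))
E
python3 d.py pics/w13.npz
```

```text
yaw 5.703141481352249 [ 0.5169 -0.3122  0.2697]
bore [ 0.5338 -0.3232  0.135 ]
[ 0.5515 -0.2916  0.1465] [ 0.5573 -0.35    0.1465] 0.058609372462774575 [ 0.5107 -0.2936  0.1235] [ 0.517  -0.3562  0.1235] 0.06293226265974289
mean [ 0.5341 -0.3228  0.135 ]
coil x yaw 95.67782493335281
coil x yaw 95.68649339518163
```

```bash
python3 plan.py .535 -.323 .107 5.7 4; python3 - <<'E'
from h import *
f=np.load('pics/w13.npz');setwrist(f['p'],f['R'])
print('sd',onz('wrist',(187,255),.012),onz('wrist',(50,197),.005),'lip',onz('wrist',(340,177),.05),'mug',onz('wrist',(440,305),.09))
E
```

```text
t 14.32 at [ 0.5169 -0.3117  0.27  ] yaw 5.74 f [-0.1  0.1 -0.1] w 0.0856 q6 41.9 q1 -42.3
len/row mm 41.11069316539723 deg/row -0.011205281815762191
[0.011, 0.008, 0.102, 0.0]
[0.011, 0.008, 0.102, 0.0]
[0.011, 0.008, 0.102, 0.0]
[0.011, 0.008, 0.102, 0.0]
sd [ 0.3900118  -0.19970556  0.012     ] [ 0.45305626 -0.01459455  0.005     ] lip [ 0.52588387 -0.38480841  0.05      ] mug [ 0.39418069 -0.51597032  0.09      ]
```

```bash
python3 -m crank '[0.022,0.015,0.1,0,0.02,0.015,0.1,0,0,0,0.07,0,0,0,0,0]'; python3 plan.py .535 -.323 .107 5.7 1; python3 - <<'E'
from rig import arm
import cv2,numpy as np
s=arm.state();c=arm.camera("wrist");cv2.imwrite("pics/w14.png",c["img"][:,:,::-1]);np.savez("pics/w14.npz",p=s['tool_pos'],R=s['tool_rot'])
E
```

```text
time_s: 14.82
tool_pos: [0.5342, -0.321, 0.1607]
tool_rot: [[0.995, 0.101, -0.003], [0.101, -0.995, 0.003], [-0.003, -0.003, -1.0]]
force: [0.5, 0.0, 1.2]
grip_width: 0.0854
t 14.82 at [ 0.5342 -0.321   0.1607] yaw 5.79 f [0.5 0.  1.2] w 0.0854 q6 42.3 q1 -41.9
len/row mm 53.76688867516188 deg/row -0.08546810616198286
[0.001, 0.005, 0.134, 0.003]
```

View pics/w14.png

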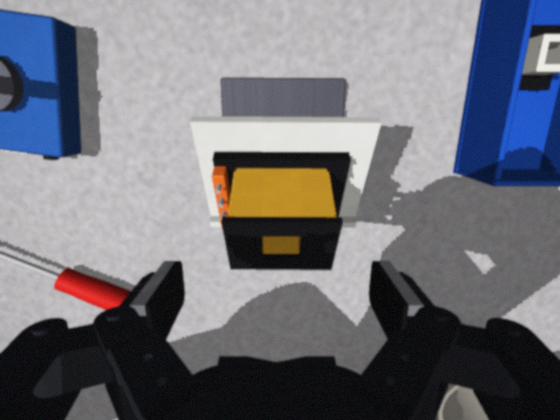

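```bash
python3 -m crank '[0.001,0.006,0.06,0,0,0,0.06,0,0,0,0.01,0,0,0,0,0]'; python3 plan.py .535 -.323 .107 5.7 1; python3 - <<'E'
from rig import arm
import cv2,numpy as np
s=arm.state();c=arm.camera("wrist");cv2.imwrite("pics/w15.png",c["img"][:,:,::-1]);
c=arm.camera("scene");cv2.imwrite("pics/s15.png",cv2.resize(c["img"][100:240,170:310,::-1],None,fx=4,fy=4))
E
```

```text
time_s: 15.38
tool_pos: [0.5358, -0.325, 0.1118]
tool_rot: [[0.995, 0.1, 0.002], [0.1, -0.995, -0.002], [0.002, 0.002, -1.0]]
force: [-0.5, 0.0, -0.3]
grip_width: 0.085
t 15.38 at [ 0.5358 -0.325   0.1118] yaw 5.74 f [-0.5  0.  -0.3] w 0.085 q6 42.2 q1 -42.0
len/row mm 5.232859709416663 deg/row -0.03662966343702578
[-0.001, -0.005, 0.012, 0.001]
```

View pics/w15.png

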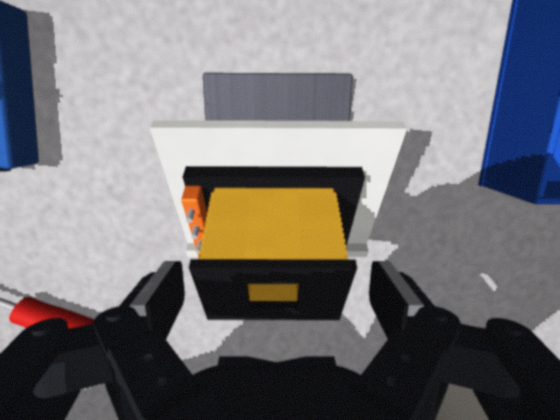

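View pics/s15.png

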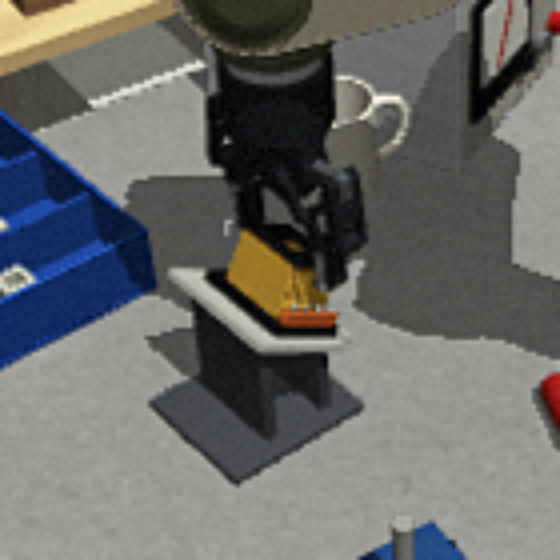

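```bash
python3 -m crank '[-0.002,-0.004,0.01,0,0,0,0,0]'; python3 -m crank '[0,0,0,0,0,0,0,0,0,0,0,0,0,0,0,0]' 0;python3 -m crank '[0,0,0,0]'; python3 - <<'E'
from rig import arm
import cv2,numpy as np
s=arm.state();c=arm.camera("wrist");cv2.imwrite("pics/w16.png",c["img"][:,:,::-1]);
E
```

```text
time_s: 15.72
tool_pos: [0.5341, -0.323, 0.1061]
tool_rot: [[0.995, 0.1, -0.0], [0.1, -0.995, 0.0], [-0.0, -0.0, -1.0]]
force: [-0.2, -0.3, -0.5]
grip_width: 0.0851
time_s: 16.23
tool_pos: [0.5342, -0.3234, 0.1067]
tool_rot: [[0.995, 0.1, 0.0], [0.1, -0.995, -0.001], [0.0, 0.001, -1.0]]
force: [-1.2, -0.6, 4.9]
grip_width: 0.0625
time_s: 16.35
tool_pos: [0.5342, -0.3234, 0.1067]
tool_rot: [[0.995, 0.1, 0.0], [0.1, -0.995, -0.001], [0.0, 0.001, -1.0]]
force: [-2.2, 0.2, 3.7]
grip_width: 0.0625
```

View pics/w16.png

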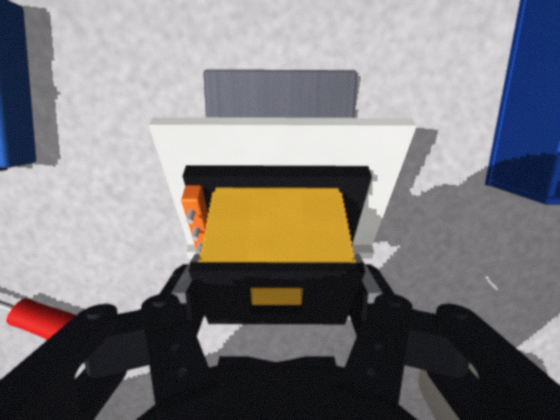

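```bash
python3 -m crank '[0,0,-0.03,0,0,0,-0.06,0,0,0,-0.1,0,0,0,-0.05,0,0,0,0,0]'; python3 plan.py .405 -.31 .19 5.7 3;python3 - <<'E'
from rig import arm
import cv2,numpy as np
s=arm.state();c=arm.camera("wrist");cv2.imwrite("pics/w17.png",c["img"][:,:,::-1]);
c=arm.camera("scene");cv2.imwrite("pics/s17.png",cv2.resize(c["img"][80:240,150:330,::-1],None,fx=4,fy=4))
E
```

```text
time_s: 17.02
tool_pos: [0.5345, -0.3234, 0.2034]
tool_rot: [[0.995, 0.1, 0.002], [0.1, -0.995, -0.002], [0.002, 0.002, -1.0]]
force: [-0.1, 0.3, -3.6]
grip_width: 0.0624
t 17.02 at [ 0.5345 -0.3234  0.2034] yaw 5.72 f [-0.1  0.3 -3.6] w 0.0624 q6 42.3 q1 -42.0
len/row mm 43.64302517894328 deg/row -0.006839610534001395
[-0.106, -0.022, 0.011, 0.0]
[-0.106, -0.022, 0.011, 0.0]
[-0.106, -0.022, 0.011, 0.0]
```

View pics/s17.png

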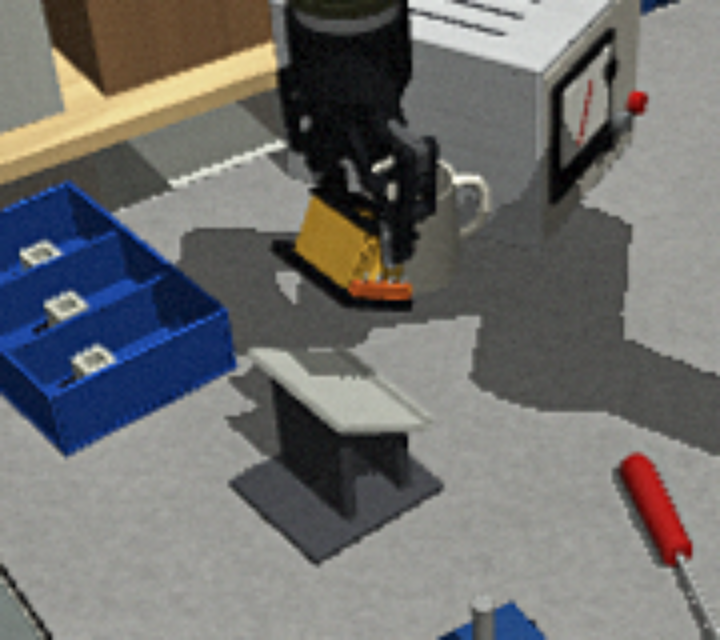

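View pics/w17.png

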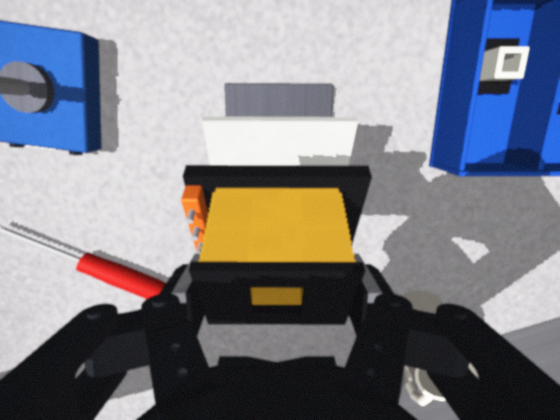

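```bash
python3 plan.py .41 -.33 .19 5.7 3; python3 -m crank '[-0.1,-0.012,0,0,-0.12,-0.012,0,0,-0.09,0.01,0.03,0,0,0,0.1,0,0,0,0.12,0]'; python3 -m crank '[0,0,0,0]';python3 plan.py .41 -.33 .045 5.7 2
```

```text
t 17.12 at [ 0.5338 -0.3229  0.2009] yaw 5.72 f [-0.7  0.3 -4.7] w 0.0622 q6 42.3 q1 -42.0
len/row mm 41.507666965289125 deg/row -0.00623355987126691
[-0.103, -0.004, 0.009, 0.0]
[-0.103, -0.004, 0.009, 0.0]
[-0.103, -0.004, 0.009, 0.0]
time_s: 17.75
tool_pos: [0.4097, -0.33, 0.1006]
tool_rot: [[0.995, 0.099, 0.0], [0.099, -0.995, -0.0], [0.0, 0.0, -1.0]]
force: [0.4, -0.5, -4.9]
grip_width: 0.0625
time_s: 17.88
tool_pos: [0.4087, -0.3282, 0.0988]
tool_rot: [[0.995, 0.099, -0.006], [0.099, -0.995, 0.007], [-0.005, -0.008, -1.0]]
force: [-0.1, -0.4, -3.0]
grip_width: 0.0621
t 17.88 at [ 0.4087 -0.3282  0.0988] yaw 5.7 f [-0.1 -0.4 -3. ] w 0.0621 q6 32.6 q1 -51.7
len/row mm 26.947251771373836 deg/row -0.0020988122102494344
[0.001, 0.002, 0.067, 0.0]
[0.001, 0.002, 0.067, 0.0]
```

```bash
python3 -m crank '[0,0,0.07,0,0,0,0.06,0,0,0,0,0]'; python3 -m crank '[0,0,0.012,0,0,0,0,0]';python3 -m crank '[0,0,0.012,0,0,0,0,0]'
```

```text
time_s: 18.25
tool_pos: [0.4103, -0.3299, 0.0502]
tool_rot: [[0.995, 0.1, -0.001], [0.1, -0.995, 0.001], [-0.001, -0.001, -1.0]]
force: [-0.5, -0.0, -3.3]
grip_width: 0.0623
time_s: 18.5
tool_pos: [0.4106, -0.3303, 0.0462]
tool_rot: [[0.995, 0.1, 0.001], [0.1, -0.995, -0.001], [0.001, 0.001, -1.0]]
force: [-0.3, 0.2, -4.2]
grip_width: 0.0628
time_s: 18.75
tool_pos: [0.4102, -0.3299, 0.0404]
tool_rot: [[0.995, 0.1, -0.0], [0.1, -0.995, 0.0], [-0.0, -0.0, -1.0]]
force: [-0.6, 1.0, -3.9]
grip_width: 0.0625
```

```bash
for k in 1; do python3 -m crank '[0,0,0.012,0,0,0,0,0]';python3 -m crank '[0,0,0.01,0,0,0,0,0]'; done
```

```text
time_s: 19.0
tool_pos: [0.4101, -0.3298, 0.0353]
tool_rot: [[0.995, 0.1, -0.001], [0.1, -0.995, 0.001], [-0.0, -0.001, -1.0]]
force: [0.8, 0.4, -3.8]
grip_width: 0.0621
time_s: 19.25
tool_pos: [0.4103, -0.3301, 0.0316]
tool_rot: [[0.995, 0.1, 0.0], [0.1, -0.995, 0.0], [0.0, 0.0, -1.0]]
force: [0.2, 0.7, -3.9]
grip_width: 0.0622
```

```bash
python3 -m crank '[0,0,0.008,0,0,0,0,0]';python3 -m crank '[0,0,0.008,0,0,0,0,0]'
```

```text
time_s: 19.5
tool_pos: [0.4111, -0.3302, 0.031]
tool_rot: [[0.995, 0.1, 0.003], [0.1, -0.995, -0.002], [0.002, 0.002, -1.0]]
force: [-1.9, 6.6, 23.4]
grip_width: 0.0623
time_s: 19.75
tool_pos: [0.4121, -0.3302, 0.0305]
tool_rot: [[0.995, 0.1, 0.005], [0.1, -0.995, -0.004], [0.005, 0.004, -1.0]]
force: [-3.2, 13.5, 50.8]
grip_width: 0.0625
```

```bash
python3 -m crank '[0.015,0,0,0,0.015,0,0,0,0,0,0,0]';python3 -m crank '[0.015,0,0.002,0,0.015,0,0.002,0,0,0,0,0]'; python3 - <<'E'
from rig import arm
import cv2,numpy as np
c=arm.camera("wrist");cv2.imwrite("pics/w18.png",c["img"][:,:,::-1]);
c=arm.camera("scene");cv2.imwrite("pics/s18.png",cv2.resize(c["img"][80:240,170:350,::-1],None,fx=4,fy=4))
E
```

```text
time_s: 20.12
tool_pos: [0.423, -0.3292, 0.0277]
tool_rot: [[0.995, 0.1, 0.002], [0.1, -0.995, -0.003], [0.002, 0.003, -1.0]]
force: [-3.6, 4.9, 21.9]
grip_width: 0.0623
time_s: 20.5
tool_pos: [0.434, -0.328, 0.0246]
tool_rot: [[0.995, 0.1, -0.001], [0.1, -0.995, -0.001], [-0.001, 0.001, -1.0]]
force: [-4.6, -0.1, 8.8]
grip_width: 0.0617
```

View pics/s18.png

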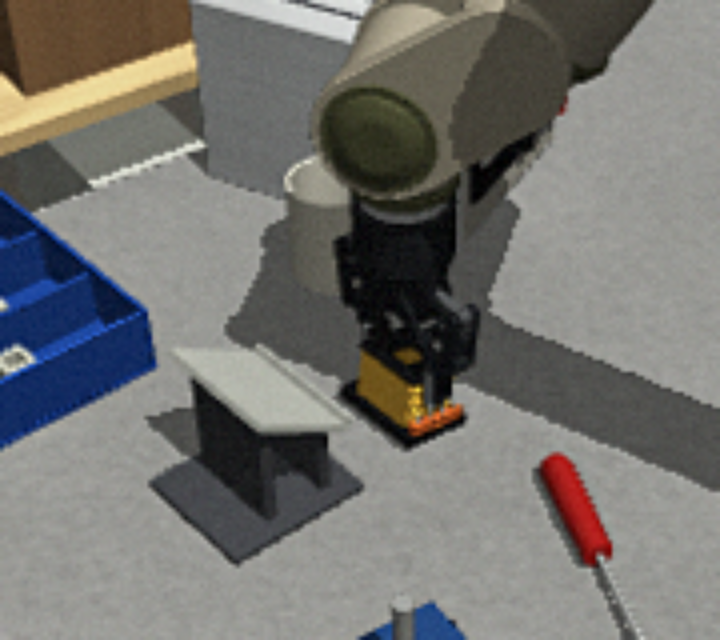

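View pics/w18.png

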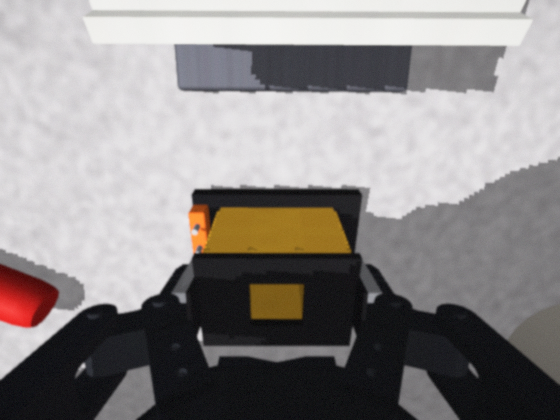

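```bash
python3 -m crank '[0.012,0,0.005,0,0.006,0,0.004,0,0,0,0,0]';python3 -m crank '[0,0,0.006,0,0,0,0,0]'; python3 - <<'E'
from rig import arm
import cv2,numpy as np
c=arm.camera("wrist");cv2.imwrite("pics/w19.png",c["img"][:,:,::-1]);
E
```

```text
time_s: 20.98
tool_pos: [0.4412, -0.3272, 0.0209]
tool_rot: [[0.995, 0.1, -0.0], [0.1, -0.995, -0.001], [-0.0, 0.001, -1.0]]
force: [-3.0, 0.8, 7.0]
grip_width: 0.0628
time_s: 21.22
tool_pos: [0.4424, -0.3272, 0.0198]
tool_rot: [[0.995, 0.1, 0.003], [0.1, -0.995, -0.002], [0.003, 0.003, -1.0]]
force: [1.8, 5.2, 16.4]
grip_width: 0.0623
```

View pics/w19.png

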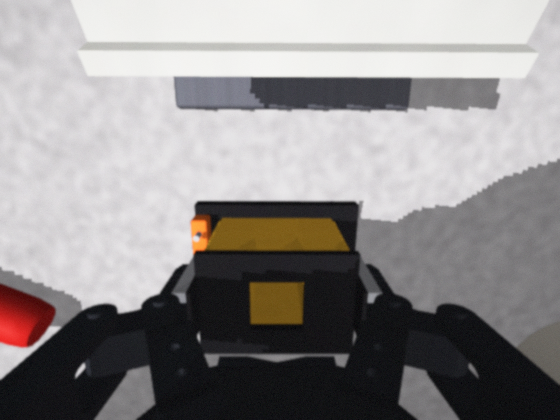

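```bash
python3 -m crank '[0,0,-0.004,0,0,0,0,0]'; python3 -m crank '[0,0,0,0,0,0,-0.02,0,0,0,-0.06,0,0,0,-0.13,0,0,0,-0.14,0]' 1; python3 -m crank '[-0.05,0,-0.02,0,0,0,0,0,0,0,0,0]';python3 - <<'E'
from rig import arm
import cv2,numpy as np
s=arm.state();c=arm.camera("wrist");cv2.imwrite("pics/w20.png",c["img"][:,:,::-1]);np.savez("pics/w20.npz",p=s['tool_pos'],R=s['tool_rot'])
E
```

```text
time_s: 21.52
tool_pos: [0.4417, -0.3273, 0.0204]
tool_rot: [[0.995, 0.1, 0.001], [0.1, -0.995, -0.002], [0.001, 0.002, -1.0]]
force: [0.3, 1.6, 7.9]
grip_width: 0.062
time_s: 22.15
tool_pos: [0.4411, -0.3266, 0.1609]
tool_rot: [[0.995, 0.1, -0.001], [0.1, -0.995, 0.001], [-0.0, -0.001, -1.0]]
force: [-0.3, 0.3, -0.4]
grip_width: 0.0853
time_s: 22.52
tool_pos: [0.421, -0.3286, 0.1661]
tool_rot: [[0.995, 0.099, -0.001], [0.099, -0.995, 0.002], [-0.001, -0.002, -1.0]]
force: [-0.6, 0.6, -0.8]
grip_width: 0.0853
```

View pics/w20.png

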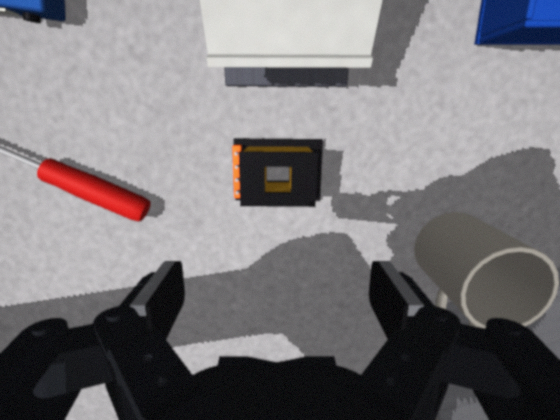

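```bash
python3 - <<'E'
import cv2
i=cv2.imread('pics/w20.png')
cv2.imwrite('pics/w20c.png',cv2.resize(i[125:220,220:340],None,fx=6,fy=6,interpolation=cv2.INTER_CUBIC))
E
```

```text
(no output)
```

View pics/w20c.png

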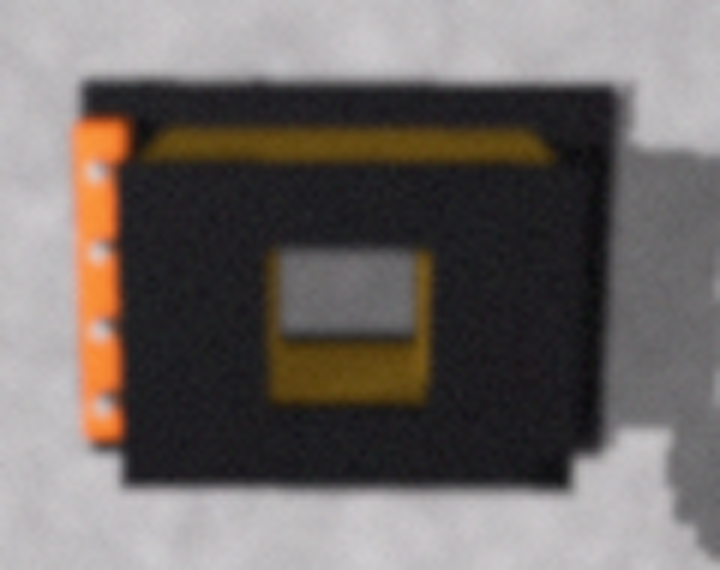

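```bash
cat > e.py <<'E'
exec(open('wv.py').read())
c=lambda u,v:((u+.5)/6-.5+220,(v+.5)/6-.5+125)
print('bore',onz('wrist',c(349,325),.052))
a,b=onz('wrist',c(82,85),.008),onz('wrist',c(618,88),.008);d=a-b;print('fl',np.linalg.norm(d),(a+b)/2,np.degrees(np.arctan2(d[1],d[0])))
x=d/np.linalg.norm(d);y=np.array([-x[1],x[0],0]);print('ctr',(a+b)/2+.03*y)
a,b=onz('wrist',c(122,487),.052),onz('wrist',c(572,487),.052);d=a-b;print('ck',np.linalg.norm(d),(a+b)/2-.023*y,np.degrees(np.arctan2(d[1],d[0])))
E
python3 e.py pics/w20.npz; python3 plan.py .44 -.325 .17 95.6 9
```

```text
yaw 5.685489483120747 [ 0.421  -0.3286  0.1661]
bore [ 0.4418 -0.3269  0.052 ]
fl 0.08321700006540603 [ 0.4705 -0.3242  0.008 ] 95.34748994883877
ctr [ 0.4406 -0.327   0.008 ]
ck 0.06335102615030107 [ 0.4416 -0.3267  0.052 ] 95.69239717505471
t 22.57 at [ 0.4212 -0.3286  0.166 ] yaw 5.71 f [ 0.3 -0.1 -0. ] w 0.0856 q6 33.6 q1 -50.7
len/row mm 2.1693507410997643 deg/row 9.988121352414389
[0.005, -0.0, -0.001, -0.349]
[0.005, 0.0, -0.001, -0.349]
[0.005, 0.001, -0.001, -0.349]
[0.005, 0.002, -0.001, -0.349]
[0.004, 0.003, -0.001, -0.349]
[0.004, 0.004, -0.001, -0.349]
[0.003, 0.004, -0.001, -0.349]
[0.002, 0.005, -0.001, -0.349]
[0.001, 0.005, -0.001, -0.349]
```

```bash
python3 -m crank '[0.005,0,0,-0.349,0.005,0,0,-0.349,0.005,0.001,0,-0.349,0.005,0.002,0,-0.349,0.004,0.003,0,-0.349]';python3 -m crank '[0.004,0.004,0,-0.349,0.003,0.004,0,-0.349,0.002,0.005,0,-0.349,0.001,0.005,0,-0.345,0,0,0,0]'; python3 -m crank '[0,0,0,0]'; python3 plan.py .4416 -.327 .015 95.5 3;python3 - <<'E'
from rig import arm
import cv2,numpy as np
s=arm.state();c=arm.camera("wrist");cv2.imwrite("pics/w21.png",c["img"][:,:,::-1]);np.savez("pics/w21.npz",p=s['tool_pos'],R=s['tool_rot'])
E
```

```text
time_s: 23.2
tool_pos: [0.4315, -0.3265, 0.1661]
tool_rot: [[0.558, 0.83, -0.001], [0.83, -0.558, 0.002], [0.001, -0.002, -1.0]]
force: [-0.4, 0.8, -0.5]
grip_width: 0.0854
time_s: 23.82
tool_pos: [0.4398, -0.3252, 0.1663]
tool_rot: [[-0.096, 0.995, -0.001], [0.995, 0.096, 0.001], [0.002, -0.001, -1.0]]
force: [-0.1, 0.3, 0.3]
grip_width: 0.0857
time_s: 23.95
tool_pos: [0.4397, -0.3253, 0.1667]
tool_rot: [[-0.094, 0.996, -0.001], [0.996, 0.094, 0.001], [0.001, -0.001, -1.0]]
force: [0.2, 0.0, -0.0]
grip_width: 0.0853
t 23.95 at [ 0.4397 -0.3253  0.1667] yaw 95.41 f [ 0.2  0.  -0. ] w 0.0853 q6 -54.3 q1 -48.9
len/row mm 50.58717251914363 deg/row 0.031208831479451266
[-0.002, 0.001, 0.126, -0.001]
[-0.002, 0.001, 0.126, -0.001]
[-0.002, 0.001, 0.126, -0.001]
```

View pics/w21.png

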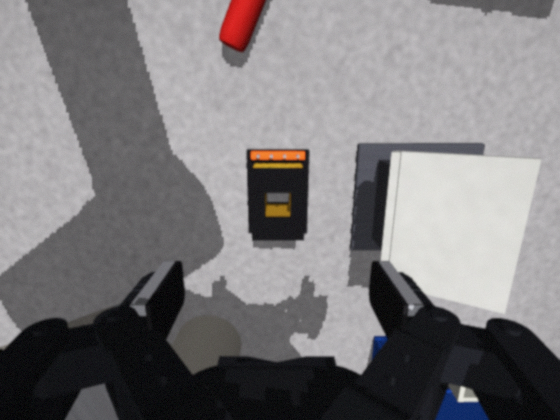

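```bash
python3 -m crank '[-0.004,0.004,0.1,0,0,0,0.12,0,0,0,0.1,0,0,0,0.04,0,0,0,0,0]'; python3 plan.py .4416 -.327 .014 95.5 1;python3 - <<'E'
from rig import arm
import cv2,numpy as np
c=arm.camera("wrist");cv2.imwrite("pics/w22.png",c["img"][:,:,::-1])
E
```

```text
time_s: 24.62
tool_pos: [0.4414, -0.3269, 0.0232]
tool_rot: [[-0.096, 0.995, -0.001], [0.995, 0.096, 0.001], [0.001, -0.0, -1.0]]
force: [0.5, 0.2, 0.9]
grip_width: 0.0855
t 24.62 at [ 0.4414 -0.3269  0.0232] yaw 95.53 f [0.5 0.2 0.9] w 0.0855 q6 -54.4 q1 -48.9
len/row mm 9.156949450860198 deg/row -0.03456996071412277
[-0.0, 0.0, 0.023, 0.001]
```

View pics/w22.png

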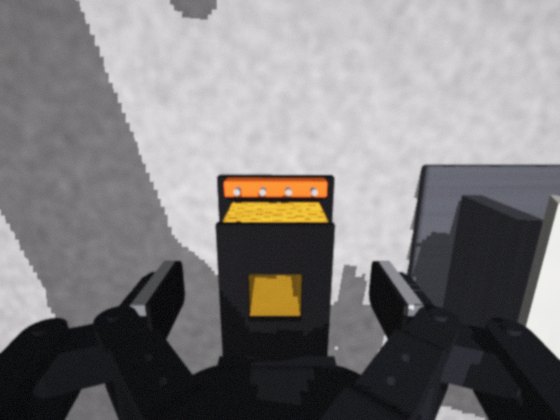

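Centred. Lower 9 mm, grip, lift.

```bash
python3 -m crank '[0,0,0.022,0,0,0,0,0]'; python3 -m crank '[0,0,0,0,0,0,0,0,0,0,0,0,0,0,0,0,0,0,0,0]' 0; python3 -m crank '[0,0,-0.06,0,0,0,-0.12,0,0,0,-0.14,0,0,0,-0.14,0,0,0,-0.13,0]'; python3 -m crank '[0,0,-0.02,0,0,0,0,0]';python3 plan.py .48 .216 .27 1.9 11;python3 - <<'E'
from rig import arm
import cv2,numpy as np
c=arm.camera("wrist");cv2.imwrite("pics/w23.png",c["img"][:,:,::-1])
E
```

```text
time_s: 24.92
tool_pos: [0.4415, -0.3269, 0.0147]
tool_rot: [[-0.097, 0.995, 0.0], [0.995, 0.097, -0.0], [-0.0, 0.0, -1.0]]
force: [-0.2, -0.2, 0.5]
grip_width: 0.0855
time_s: 25.55
tool_pos: [0.4416, -0.327, 0.015]
tool_rot: [[-0.097, 0.995, 0.001], [0.995, 0.097, -0.001], [-0.001, 0.0, -1.0]]
force: [-0.9, -0.2, 5.2]
grip_width: 0.0452
time_s: 26.18
tool_pos: [0.4411, -0.3264, 0.2518]
tool_rot: [[-0.097, 0.995, -0.001], [0.995, 0.097, 0.001], [0.001, -0.001, -1.0]]
force: [-0.0, -1.5, -4.3]
grip_width: 0.0457
time_s: 26.42
tool_pos: [0.4411, -0.3265, 0.2572]
tool_rot: [[-0.097, 0.995, -0.001], [0.995, 0.097, 0.002], [0.002, -0.001, -1.0]]
force: [-0.6, 0.4, -4.1]
grip_width: 0.0453
t 26.43 at [ 0.4411 -0.3265  0.2572] yaw 95.58 f [-0.6  0.4 -4.1] w 0.0453 q6 -54.5 q1 -48.9
len/row mm 49.45994889390095 deg/row -8.516657634223392
[0.122, 0.021, -0.003, 0.297]
[0.124, 0.003, -0.003, 0.297]
[0.123, -0.016, -0.003, 0.297]
[0.119, -0.034, -0.003, 0.297]
[0.113, -0.051, -0.003, 0.297]
[0.104, -0.067, -0.003, 0.297]
[0.093, -0.082, -0.003, 0.297]
[0.08, -0.095, -0.003, 0.297]
[0.065, -0.105, -0.003, 0.297]
[0.048, -0.114, -0.003, 0.297]
[0.031, -0.12, -0.003, 0.297]
```

View pics/w23.png

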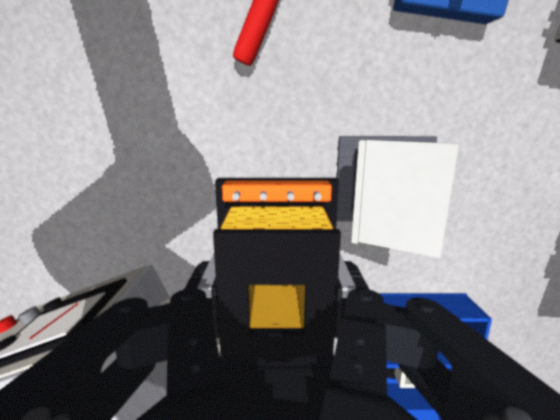

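```bash
python3 -m crank '[0.122,0.02,-0.006,0.297,0.124,0.003,-0.006,0.297,0.123,-0.016,-0.006,0.297,0.119,-0.034,-0.006,0.297,0.113,-0.051,-0.006,0.297]';python3 -m crank '[0.104,-0.067,0,0.297,0.093,-0.082,0,0.297,0.08,-0.095,0,0.297,0.065,-0.105,0,0.297,0.048,-0.114,0,0.297]';python3 -m crank '[0.03,-0.12,0,0.297,0,0,0,0,0,0,0,0]';python3 plan.py .545 .2179 .27 1.9 2
```

```text
time_s: 27.1
tool_pos: [0.4582, -0.0779, 0.2685]
tool_rot: [[0.605, 0.796, -0.004], [0.796, -0.605, 0.002], [-0.001, -0.004, -1.0]]
force: [0.2, -1.0, -3.6]
grip_width: 0.0452
time_s: 27.72
tool_pos: [0.4758, 0.1688, 0.2683]
tool_rot: [[0.984, 0.177, -0.004], [0.177, -0.984, -0.001], [-0.004, -0.0, -1.0]]
force: [1.3, -0.2, -2.8]
grip_width: 0.0456
time_s: 28.1
tool_pos: [0.4791, 0.2163, 0.2688]
tool_rot: [[0.999, 0.036, -0.003], [0.036, -0.999, -0.001], [-0.003, 0.001, -1.0]]
force: [0.4, 0.3, -4.0]
grip_width: 0.0454
t 28.1 at [0.4791 0.2163 0.2688] yaw 2.07 f [ 0.4  0.3 -4. ] w 0.0454 q6 99.3 q1 11.4
len/row mm 32.95119480899701 deg/row -0.08334597469647065
[0.082, 0.001, -0.001, 0.003]
[0.082, 0.001, -0.001, 0.003]
```

```bash
python3 -m crank '[0.09,0.001,0,0.004,0.088,0.001,0.02,0,0,0,0.07,0,0,0,0.05,0,0,0,0,0]'; python3 -m crank '[0,0,0.01,0,0,0,0,0]'; python3 plan.py .550 .2182 .198 1.9 2
```

```text
time_s: 28.72
tool_pos: [0.5502, 0.2168, 0.2126]
tool_rot: [[0.999, 0.032, -0.005], [0.032, -0.999, -0.001], [-0.005, 0.001, -1.0]]
force: [-0.2, 0.8, -3.8]
grip_width: 0.045
time_s: 28.98
tool_pos: [0.5509, 0.218, 0.2111]
tool_rot: [[0.999, 0.033, 0.001], [0.033, -0.999, 0.0], [0.001, -0.0, -1.0]]
force: [-0.8, -0.5, -3.0]
grip_width: 0.0453
t 28.98 at [0.5509 0.218  0.2111] yaw 1.87 f [-0.8 -0.5 -3. ] w 0.0453 q6 98.3 q1 10.2
len/row mm 6.543117004762429 deg/row 0.016122149467975078
[-0.001, -0.0, 0.016, -0.001]
[-0.001, -0.0, 0.016, -0.001]
```

```bash
python3 -m crank '[0,0,0.03,0,0,0,0.01,0,0,0,0.01,0,0,0,0.01,0,0,0,0,0]';python3 -m crank '[0,0,0.008,0,0,0,0.008,0,0,0,0,0]';python3 -m crank '[0,0,0.008,0,0,0,0.008,0,0,0,0,0]'
```

```text
time_s: 29.6
tool_pos: [0.5479, 0.2183, 0.1902]
tool_rot: [[0.999, 0.034, -0.002], [0.034, -0.999, -0.001], [-0.002, 0.001, -1.0]]
force: [-26.0, -5.3, 28.4]
grip_width: 0.0451
time_s: 29.98
tool_pos: [0.5467, 0.2183, 0.183]
tool_rot: [[0.999, 0.034, -0.006], [0.034, -0.999, -0.001], [-0.006, 0.001, -1.0]]
force: [-30.4, -5.8, 27.7]
grip_width: 0.0452
time_s: 30.35
tool_pos: [0.5471, 0.2186, 0.1757]
tool_rot: [[0.999, 0.034, -0.006], [0.034, -0.999, -0.001], [-0.006, 0.0, -1.0]]
force: [-25.9, -2.7, 19.7]
grip_width: 0.0458
```

```bash
python3 -m crank '[0,0,0.004,0,0,0,0,0]';python3 -m crank '[0,0,0.004,0,0,0,0,0]';python3 -m crank '[0,0,0.004,0,0,0,0,0]'
```

```text
time_s: 30.6
tool_pos: [0.5471, 0.2185, 0.1742]
tool_rot: [[0.999, 0.034, -0.006], [0.034, -0.999, -0.001], [-0.006, 0.0, -1.0]]
force: [-25.7, -3.2, 20.5]
grip_width: 0.0457
time_s: 30.85
tool_pos: [0.5471, 0.2185, 0.1727]
tool_rot: [[0.999, 0.034, -0.005], [0.034, -0.999, -0.001], [-0.005, 0.0, -1.0]]
force: [-26.4, -2.2, 20.2]
grip_width: 0.0457
time_s: 31.1
tool_pos: [0.5472, 0.2185, 0.1725]
tool_rot: [[0.999, 0.034, -0.004], [0.034, -0.999, -0.0], [-0.004, 0.0, -1.0]]
force: [-29.6, -4.4, 30.1]
grip_width: 0.0453
```

```bash
python3 -m crank '[0,0,0.004,0,0,0,0,0]'; python3 - <<'E'
from rig import arm
import cv2,numpy as np
s=arm.state();c=arm.camera("wrist");cv2.imwrite("pics/w11.png",c["img"][:,:,::-1]);np.savez("pics/w11.npz",p=s['tool_pos'],R=s['tool_rot'])
for n,(a,b,c_,d) in (("side",(245,325,180,290)),("scene",(250,320,340,420))):
    c=arm.camera(n);i=c["img"][a:b,c_:d,::-1]
    cv2.imwrite(f"pics/{n}11.png",cv2.resize(i,None,fx=7,fy=7,interpolation=cv2.INTER_CUBIC))
E
sed -i 's/xc=.221/xc=.228/; s/ov11.png/ov24.png/' ov.py; python3 ov.py
```

```text
time_s: 31.35
tool_pos: [0.5472, 0.2185, 0.1725]
tool_rot: [[0.999, 0.034, -0.002], [0.034, -0.999, -0.0], [-0.002, 0.0, -1.0]]
force: [-33.5, -5.2, 40.9]
grip_width: 0.0455
```

View pics/ov24.png

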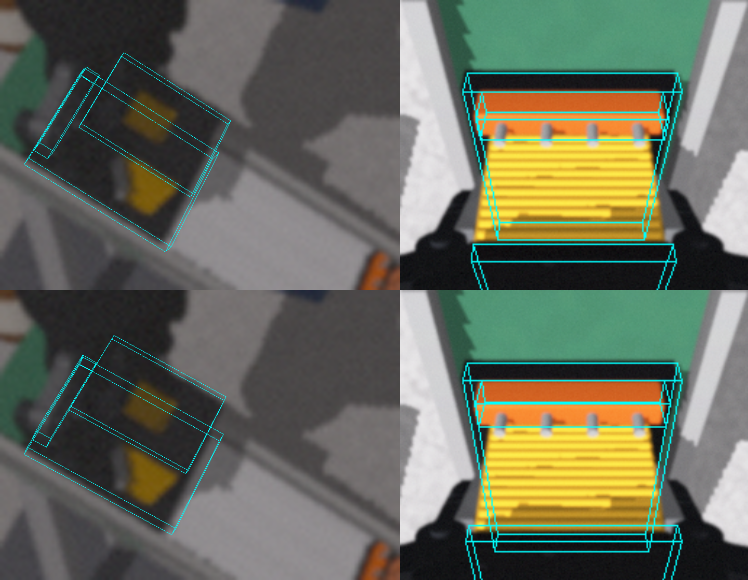

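View pics/w11.png

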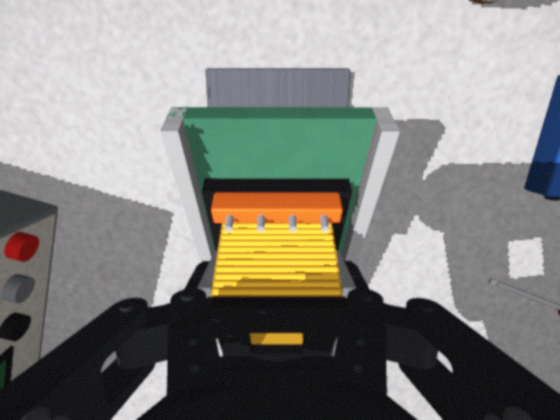

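```bash
python3 -m crank '[-0.004,0,-0.006,0,0,0,0,0]'; python3 -m crank '[-0.003,0,-0.006,0,0,0,0,0]'; python3 -m crank '[0,0,0,0,0,0,-0.005,0,0,0,-0.03,0,0,0,-0.08,0,0,0,-0.1,0]' 1;  python3 -m crank '[-0.1,0,-0.1,0,-0.1,0.0,0,0,0,0.1,0,0,0,0.1,0,0,0,0,0,0]'; python3 - <<'E'
from rig import arm
import cv2,numpy as np
for n,(a,b,c_,d) in (("side",(220,400,150,370)),("scene",(220,370,300,470))):
    c=arm.camera(n);i=c["img"][a:b,c_:d,::-1]
    cv2.imwrite(f"pics/{n}25.png",cv2.resize(i,None,fx=3.3,fy=3.3,interpolation=cv2.INTER_CUBIC))
cv2.imwrite("pics/full25.png",arm.camera("scene")["img"][:,:,::-1])
E
```

```text
time_s: 31.75
tool_pos: [0.5472, 0.2185, 0.1725]
tool_rot: [[0.999, 0.034, -0.001], [0.034, -0.999, 0.0], [-0.001, -0.0, -1.0]]
force: [-18.2, -1.0, 22.5]
grip_width: 0.0454
time_s: 32.0
tool_pos: [0.5474, 0.2184, 0.1727]
tool_rot: [[0.999, 0.033, -0.0], [0.033, -0.999, 0.0], [-0.0, -0.0, -1.0]]
force: [-7.1, 0.3, 7.2]
grip_width: 0.045
time_s: 32.62
tool_pos: [0.5478, 0.2181, 0.2594]
tool_rot: [[0.999, 0.033, -0.001], [0.033, -0.999, -0.0], [-0.001, 0.0, -1.0]]
force: [0.0, 0.0, 0.1]
grip_width: 0.085
time_s: 33.25
tool_pos: [0.4709, 0.1339, 0.2991]
tool_rot: [[1.0, 0.03, 0.001], [0.03, -1.0, -0.0], [0.001, 0.0, -1.0]]
force: [0.5, 0.6, -0.2]
grip_width: 0.0852
```

View pics/side25.png

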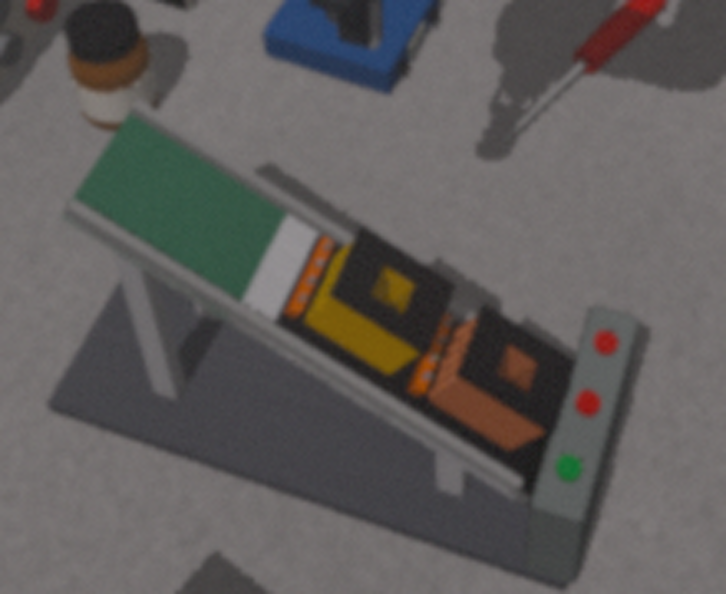

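View pics/full25.png

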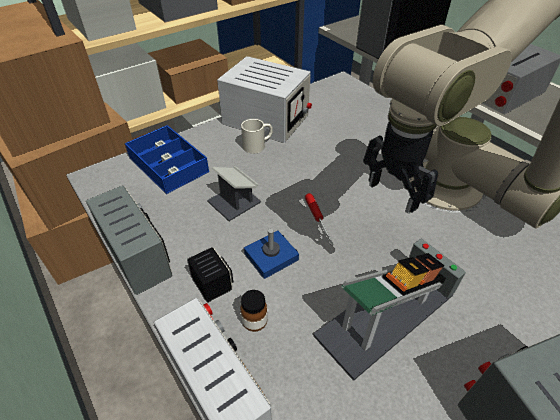

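Both coils are seated: the side view shows the copper coil at the stop and the yellow coil against it, with their orange terminals uphill. The other objects are in their starting positions and the arm is clear, so I am handing in.

```bash
python3 -c "
from rig import arm
print(arm.finish_job())"
```

```text
the job is handed in; nothing more can be done
None
```

Both coils are in the chute. The last pictures show the copper coil at the black stop and the yellow one up against it, both flat, base down and terminals uphill.

- **Copper coil:** I gripped it across y on the post, carried it over, and pressed it onto the green end with 20–40 N until it swivelled flat in the pads. It slid to the stop when I let go.
- **Yellow coil:** The tool can only point down. So I lifted this one by its cheek ends, levelled it on the bench, regripped it across y, and loaded it the same way.

**Checks before each release:**
- A flat-coil outline drawn over the side and wrist pictures fitted, and the pressing force rose with almost no further movement.
- One rough measurement of the copper coil, taken about 2 mm of travel earlier, put its downhill edge 3–8 mm high. I pressed on until the contact went stiff.

**At the end:**
- I checked the two coils' final positions by eye, not by measurement.
- The jar, meter, screwdriver and mug looked unmoved in the final scene picture.
- The gripper was open and clear of everything, at about 33 s of the 64 s allowed. The hand-in gave no verdict.

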